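# Hook the dropped hull out from under the bottle and bed it on the slip

### The arm

A 6-joint arm with a two-finger parallel gripper is mounted at the origin on the work surface. World frame = base frame: x ahead of the robot, y to its left, z up, the work surface at z = 0. Lengths are in m, angles in rad, forces in N, time in s.
With the tool pointing down it reaches from about 0.35 to 0.95 m from the base axis. Payload 17.4 kg.
Tool frame: the origin (TCP) lies between the finger pads; the fingertips stand 22 mm ahead of it and the grasp point (between the pads) lies 3 mm ahead of it; z points along the fingers, y is the line along which they close (so a half turn about z gives the same grasp; the last joint's range is limited). The gripper opens to 93 mm and grips with 3 to 60 N. Pads are 15 mm wide; open, the fingers measure 128 mm over their backs; the gripper's body (75 mm by 188 mm) begins 65 mm behind the grasp point.
Start: joints at [1.083, 0.116, 1.442, -0, 1.584, -0.038], TCP at [0.293, 0.608, 0.241] pointing down, gripper open.
Joint ranges: [-2.83, 2.83], [-0.83, 2.19], [0.07, 2.5], [-1.14, 4.28], [0.01, 3], [-2.97, 2.97]. Speed limits (rad/s): [1.89, 1.89, 2.22, 3.14, 3.14, 3.14].

### API

Orientations are given as [roll, pitch, yaw] about the fixed x, y, z axes, in that order (R = Rz(yaw) Ry(pitch) Rx(roll)).
In Python, from plant import arm gives the robot as it stands.
- The arm moves only by the tool play_rows, never from a script. Its argument "steps" is a list of rows, each a list of 5 numbers: the shift along the world's x, y, z in mm, then the turn about the world's z in rad, then the closure, from 0 (fully open) to 1 (shut). A call has 1 to 5 rows; each row is the pose to reach, as a shift and turn from the pose commanded when the call began; what a row does not reach only later rows make up. A row lasts 1/8 s, in which the tool goes at most 62.5 mm and 10.7 degrees, less where a joint would pass 70% of its speed; a pose out of reach is approached as far as the arm can. A call with a gripper value outside its range is refused whole. The fingers move at their own pace and stop on an object; the grip force is fixed at half the most. Time passes only in rows, so rows that repeat a pose let the fingers close. It gives the time, the measured TCP pose, the force, the opening and the grip force at its end, in the units of the state.
- arm.read_state(): the state, without advancing time (a new reading comes with each control period).
- arm.capture(name): name is "scene" or "top"; returns (picture, depth): 480x640x3 uint8, red, green, blue; 480x640 float32, m along the optical axis (not along the pixel's ray), 0 where there is no reading.
- arm.get_calibration(name): a dict with "vertical_fov" (degrees; the focal length in pixels is half the picture's height over the tangent of half this angle, whatever the lens; pixels are square), "cx", "cy" (the principal point, pixels), "k1" (the pictures are not rectified: a ray, as slopes to the right and down, at radius r is drawn at 1 + k1 r^2 times it, then the intrinsics apply), "T" (4x4, takes a point from camera to world coordinates). Camera axes: x right, y down, z forward; pixel columns grow to the right and rows downward; lengths in m; the calibration is good to about 2 mm. A picture is of the moment at which its call begins. get_calibration takes no time and is no camera call.
- arm.hand_in(): hands the job in; it is judged then, once.
The state is a dict: "time_s": time; "joints": joint angles; "joint_velocities": joint speeds; "tau": joint torques, N m; "tool_pos": TCP position; "eef_rot": TCP orientation; "contact_force": force on the tool from outside, world axes, zero at the start; "torque": the same for the moment, N m; "opening": opening from 0.0 (shut) to 1.0 (fully open); "grasp_force": force on a finger pad.
Only numpy, scipy, OpenCV 4.12 (cv2) and the standard library are available. Lean on these libraries where they do the work, as an engineer would, in place of code of your own. Each camera call takes 0.05 s, during which the arm holds its last target. There are 200 camera calls.

### The job

The little black hull has slid back under the bottle: take the hooked probe from its rest, reach under the bottle, hook the hull by its deck hatch and draw it out along the slip until its bow meets the cork buffer. Bed it there with a steady pull of about 8 newtons (at least 6) for a second, never pulling or pushing the hull with more than 11, then unhook and lay the probe back in its rest as it was. The hull's paint is wet, so do not touch it with the fingers, and do not knock the glass bottle, move the tweezers or move the paint jar.

Things in the scene. Friction and masses are not known exactly. Their poses are not given: they have to be found in the camera images.
- slip: Oak slip board fixed to the desk, 390 x 100 mm, top 8 mm above the desk. Origin on the desk on the centre line where the bottle begins; z up. Bottle and stand lie over x = 0 to 195 mm, open slip over x = 0 to -190 mm; the hull is drawn to -x. Side rails, 12 mm high, are 54 mm apart under the bottle and narrow over x = 0 to -30 mm to 40 mm. Stand posts: |y| = 36 to 48 mm.
- bottle: Clear glass bottle, 84 mm diameter, body 205 mm long, clamped lying along the slip, neck to +x. Same origin and axes as the slip. Its underside is 95 mm above the desk and hides the hull from a grasp from above; it is the guard under which the rod must reach.
- stop: Brass block 20 (x) x 44 x 16 mm fixed on the slip's near end; origin under its centre, 8 mm above the desk, axes as the slip's. On its +x side a screw carries a sprung cork buffer (30 mm wide, top 24 mm above the desk) that yields 0.25 mm per N. The buffer's face is 18 to 48 mm from this origin along +x, set differently each time, not measured: feel for it.
- hull_centre (a point): Middle of the black pine hull (loose, 80 x 30 x 26 mm, about 60 g), half-way up, 13 mm above its underside. Its x runs from bow to stern, so the bow, rounded, is 40 mm from here towards -x; z up. Bow points roughly along the slip's -x.
- hull_hatch (a point): Centre of the square hatch opening in the hull's deck, at deck level, 26 mm above the hull's underside (34 mm above the desk). The hatch is 16 x 16 mm and 14 mm deep with upright walls, rimmed in pale wood; its centre is 2 mm bow-ward of the hull's middle. The solid pale square nearer the stern is only a cabin top.
- probe_grip (a point): Middle of the probe's bone handle, the place to grip: handle 100 mm long, 12 mm wide, 14 mm high, flat-sided, whole probe about 80 g, balanced near here. x runs along the probe to the hook, y is across, z up. The brass rod (5 mm diameter) goes on in line with the handle to 185 mm ahead of this point, where it is bent square down.
- probe_tip (a point): Lower end of the probe's hook: a 5 mm pin with a round end, 185 mm ahead of the grip point and 36 mm below it.
- probe: The same probe; origin under the middle of the handle, 7 mm below the grip point, same axes.
- hull: The same hull; origin at the centre of its underside, same axes.
- rest_seat (a point): Where the middle of the handle belongs in the wooden rest (fixed), 52 mm above the desk; x along the probe towards the hook. The rest has two supports, 10 mm thick, 38 mm either side along x, each with a notch 24 mm wide, floor 45 mm and cheeks 62 mm above the desk; between the supports it is free down to 8 mm above the desk.
- tweezers_a: Brass tweezers with bent tips, 125 mm long, lying loose on the desk; bystander. Origin at the middle, underneath.
- tweezers_b: A second pair of the same tweezers; bystander.
- paint_jar: Small jar of black paint, 44 mm diameter, 50 mm high, standing loose; bystander. Origin under its centre.
Not all that is in view belongs to the job. Of the things that look like the hull, the middle-sized one is meant. Of the things that look like the probe, the larger one is meant.

How it is judged:
On the way, in this order (a step that is already met when the one before it is completed fails the run):
1. the hull has been drawn by the hook clear of the bottle (x of hull_centre in the frame of slip below -0.042 m and angle between hull's own z axis and vertical below 0.2 rad), for 0.1 s.
2. the hook holds the hull bedded against the buffer with at least 6 N for half a second (contact force between hull and stop above 6 N and contact force between probe and hull above 5 N), for 0.5 s.
At the end, for the whole second after the job is handed in: Hull upright and still, middle 54-94 mm from the stop block's origin, within 12 mm and 0.25 rad of the slip's centre line; probe released and still in the rest, hook down, handle's middle within 20 mm sideways and 6 mm in height of the seat, within 0.25 rad of the rest, tilt under 0.15 rad (x of hull_centre in the frame of stop between 0.054 and 0.094 m and y of hull_centre in the frame of slip between -0.012 and 0.012 m and angle between hull's own z axis and vertical below 0.1 rad and angle between the x axis of hull and the x axis of slip, either way round below 0.25 rad and linear speed of each of hull, probe below 0.01 m/s and horizontal distance between probe_grip and rest_seat below 0.02 m and z of probe_grip in the frame of rest_seat between -0.006 and 0.006 m and angle between the x axis of probe and the x axis of rest_seat, either way round below 0.25 rad and angle between probe's own z axis and vertical below 0.15 rad); the robot touches nothing.
It fails at once if the hook pressed on the hull with more than 11 N (contact force between probe and hull above 11 N).
It fails at once if the fingers touched the wet hull (contact force between the fingers and hull above 0.5 N).
It fails at once if the glass bottle was knocked (over 3 N) (contact force between bottle and anything else above 3 N).
It fails at once if a pair of tweezers was moved (distance of any of tweezers_a, tweezers_b from where it was at the start of the episode above 0.015 m).
It fails at once if the paint jar was moved or tipped (distance of paint_jar from where it was at the start of the episode above 0.015 m or angle between paint_jar's own z axis and vertical above 0.3 rad).
It also fails if it takes over 64 s, if anything falls off the work surface, if the arm or the gripper's body presses on something with over 40 N, if the wrist force passes 120 N, or if a joint passes its speed limit or range.

## Working session

There is one attempt and no reset: what is moved stays moved. The work goes in short steps, Python scripts to look and compute and a tool call to move; the robot and the scene stay as the last step left them, time stands still between calls to the robot, and variables do not carry over. Pictures are saved under pics/ and viewed, at most 10 in all, crops included, and the job is handed in when it is done.

Besides the shell and the picture viewer there is one more tool, called after "Call:" as a command line: name --pt "numbers of a row" for each row, then --argument value for the rest. play_rows: Moves the arm, as the interface text tells. Its arguments: {"type":"object","properties":{"steps":{"type":"array","items":{"type":"array","items":{"type":"number"}}}},"required":["steps"]}

```bash
mkdir -p pics && ls
cat > h.py <<'E'
import numpy as np, cv2
from plant import arm
def K(c):
    f=240/np.tan(np.radians(c["vertical_fov"])/2)
    return np.array([[f,0,c["cx"]],[0,f,c["cy"]],[0,0,1.]]), f
def ray(c,uv):
    k,f=K(c); uv=np.atleast_2d(np.asarray(uv,float))
    d=np.stack([(uv[:,0]-c["cx"])/f,(uv[:,1]-c["cy"])/f],1); s=d.copy()
    for _ in range(20): s=d/(1+c["k1"]*(s**2).sum(1,keepdims=True))
    return s
def plane(c,uv,z):
    s=ray(c,uv); T=np.array(c["T"]); d=np.c_[s,np.ones(len(s))]@T[:3,:3].T; o=T[:3,3]
    return o+d*((z-o[2])/d[:,2])[:,None]
def bydepth(c,uv,dep):
    s=ray(c,uv); T=np.array(c["T"]); return (np.c_[s,np.ones(len(s))]*np.asarray(dep).reshape(-1,1))@T[:3,:3].T+T[:3,3]
def proj(c,P):
    T=np.array(c["T"]); q=(np.atleast_2d(P)-T[:3,3])@T[:3,:3]; s=q[:,:2]/q[:,2:]; k,f=K(c)
    s=s*(1+c["k1"]*(s**2).sum(1,keepdims=True)); return s*f+[c["cx"],c["cy"]]
E
python3 - <<'E'
from h import *
for n in("scene","top"):
    im,d=arm.capture(n); c=arm.get_calibration(n); np.savez(f"pics/{n}0.npz",im=im,d=d)
    cv2.imwrite(f"pics/{n}0.png",im[:,:,::-1]); print(n,c["vertical_fov"],c["cx"],c["cy"],c["k1"],np.round(c["T"],3).tolist())
print(arm.read_state())
E
```

```text
pics
scene 43.043743693232976 322.2744717770051 242.9732296814579 -0.11616796559545761 [[0.845, 0.301, -0.442, 1.117], [0.534, -0.508, 0.676, -1.065], [-0.021, -0.807, -0.59, 0.929], [0.0, 0.0, 0.0, 1.0]]
top 44.83776574546505 318.5077714487894 238.2990662503658 -0.1513006269542385 [[0.025, -0.994, 0.105, 0.345], [-1.0, -0.023, 0.022, -0.053], [-0.019, -0.106, -0.994, 1.225], [0.0, 0.0, 0.0, 1.0]]
{'time_s': 0.1, 'joints': array([ 1.08317980e+00,  1.16413621e-01,  1.44218808e+00,  3.52841157e-06,
        1.58397587e+00, -3.78066928e-02]), 'joint_velocities': array([-2.05273418e-03, -7.87589125e-04, -5.15970798e-04,  1.02376567e-03,
        6.13682901e-04, -4.50045580e-05]), 'tau': array([ 1.62137068e-03, -7.22884870e+01, -6.23869944e+01,  7.83078256e-02,
        2.26930581e-02, -1.24617141e-04]), 'tool_pos': array([0.29342559, 0.60771685, 0.24000189]), 'eef_rot': array([-3.14060857e+00, -4.07532005e-05,  2.69178284e+00]), 'contact_force': array([ 1.06151939,  0.13322465, -0.03108703]), 'torque': array([ 0.02514703, -0.01077288, -0.07153328]), 'grasp_force': 0.0, 'opening': 0.9977459671740295}
```

View pics/scene0.png

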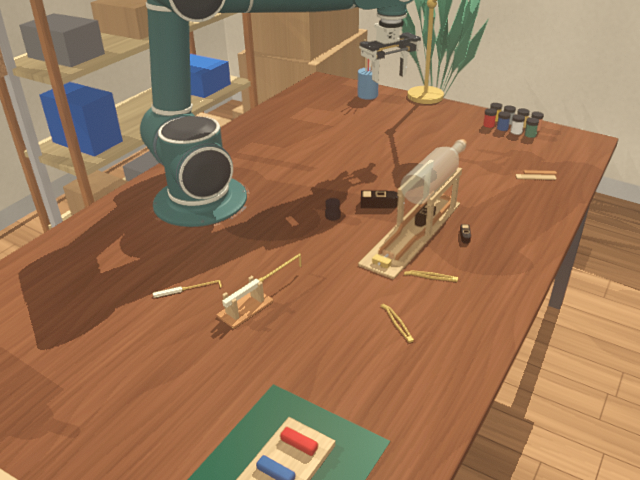

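View pics/top0.png

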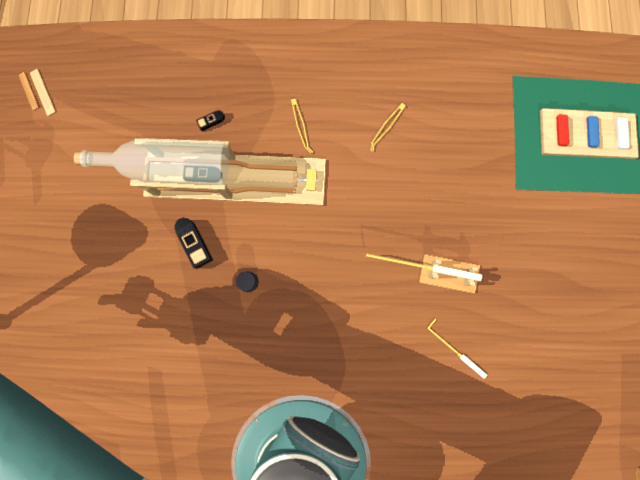

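The scene view shows the bottle on its stand with the hull under it. The probe in its rest is at about (250,295) and the decoy probe at (190,288). In the top view:

- **Slip:** it spans u≈140–327, v≈140–205, with the brass stop at (312,180).
- **Hull:** it shows through the glass at (202,172).
- **Probe:** the handle is at (455,272) and the hook at (368,255).
- **Jar:** it is at (247,281).

Run:
```python
import cv2
im=cv2.imread("pics/top0.png")
a=cv2.resize(im[130:215,130:335],None,fx=3.9,fy=3.5,interpolation=cv2.INTER_CUBIC)[:,:800]
b=cv2.resize(im[240:300,355:495],None,fx=5,fy=5,interpolation=cv2.INTER_CUBIC)
import numpy as np
o=np.zeros((600,800,3),np.uint8); o[:a.shape[0],:a.shape[1]]=a; o[300:600,:700]=b
cv2.imwrite("pics/crop1.png",o)
```

```text
(no output)
```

View pics/crop1.png

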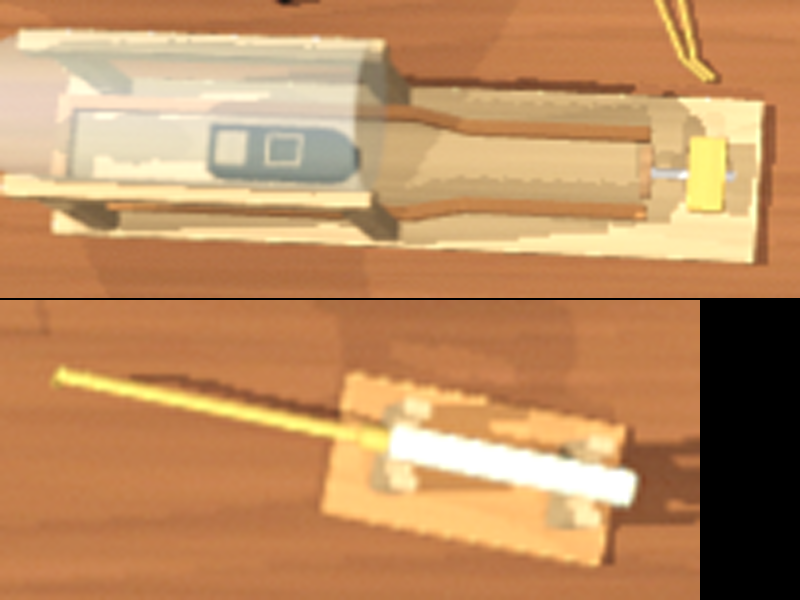

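The crop shows the hatch at about (203,172.6) and the buffer face at about (293.5,179). The block centre is at about (311,180) and the slip's near corners are at (326,159) and (324,205). The handle centre is at about (457.7,272.8) and the hook bend at about (367,255).

```bash
python3 - <<'E'
from h import *
c=arm.get_calibration("top"); z=np.load("pics/top0.npz"); im=z["im"]; d=z["d"]; hsv=cv2.cvtColor(im,cv2.COLOR_RGB2HSV)
def pts(m,x0,x1,y0,y1):
    ys,xs=np.nonzero(m[y0:y1,x0:x1]); return np.c_[xs+x0,ys+y0].astype(float)
mm=lambda P:np.round(np.asarray(P)*1000,1).tolist()
# handle
w=(hsv[...,1]<40)&(hsv[...,2]>200)
H=pts(w,425,490,255,290); (cu,cv),(a,b),an=cv2.minAreaRect(H.astype(np.float32)); print("handle px",cu,cv,a,b,an,len(H))
box=cv2.boxPoints(((cu,cv),(a,b),an)); B=plane(c,box,.059); print("handle box",mm(B),"edges",mm(np.linalg.norm(B-np.roll(B,1,0),axis=1)))
print("centre",mm(plane(c,[[cu,cv],H.mean(0)],.059)))
# rod
y=(hsv[...,0]>18)&(hsv[...,0]<32)&(hsv[...,1]>130)&(hsv[...,2]>170)
R=pts(y,355,432,245,275); R=R[np.argsort(R[:,0])]; print("rod",R[:3],R[-3:],len(R))
P=plane(c,R,.0545); print("rod ends",mm(P[:2]),mm(P[-2:]))
vx=cv2.fitLine(P[:,:2].astype(np.float32),cv2.DIST_L2,0,.01,.01).ravel();print("rod yaw",np.arctan2(vx[1],vx[0]),"pt",mm(vx[2:]))
# slip
S=plane(c,[[326.2,159.4],[324.1,204.9],[143.6,197.1]],.008);print("slip corners",mm(S),np.linalg.norm(S[0]-S[1]),np.linalg.norm(S[1]-S[2]))
q=y.copy(); Bk=pts(q,303,320,165,195); r=cv2.minAreaRect(Bk.astype(np.float32)); print("block",r); print(mm(plane(c,cv2.boxPoints(r),.024)),mm(plane(c,[r[0]],.024)))
print("hatch",mm(plane(c,[[202.8,172.6]],.034)),"buf face",mm(plane(c,[[293.5,179.1],[294.5,179.1]],.024)))
print("rail lines", mm(plane(c,[[130+470/3.9,130+125/3.5],[130+650/3.9,130+132/3.5],[130+460/3.9,130+208/3.5],[130+640/3.9,130+213/3.5]],.016)))
print("jar",mm(plane(c,[[247,281]],.05)))
for n,u,v in[("handle",457,273),("hatch",203,173),("deck",214,173),("slip",270,178),("bott",210,160),("block",311,180)]: print(n,mm(bydepth(c,[[u,v]],[d[v,u]])))
np.save("pics/top.npy",im)
E
python3 - <<'E'
import cv2
im=cv2.imread("pics/scene0.png")
a=cv2.resize(im[140:285,350:480],None,fx=4.1,fy=4.1,interpolation=cv2.INTER_CUBIC)
cv2.imwrite("pics/crop2.png",a)
E
```

```text
handle px 456.7884826660156 272.55767822265625 48.832916259765625 6.275715351104736 11.309932708740234 313
handle box [[407.5, -257.5, 59.0], [420.0, -259.9, 59.0], [402.6, -357.7, 59.0], [390.2, -355.2, 59.0]] edges [99.2, 12.7, 99.3, 12.7]
centre [[405.1, -307.4, 59.0], [405.1, -307.5, 59.0]]
rod [[365. 256.]
 [366. 254.]
 [366. 255.]] [[431. 266.]
 [431. 265.]
 [431. 269.]] 164
rod ends [[434.7, -121.9, 54.5], [438.8, -123.9, 54.5]] [[419.5, -255.7, 54.5], [411.4, -255.7, 54.5]]
rod yaw 1.3922414 pt [425.70001220703125, -193.1999969482422]
slip corners [[643.5, -38.5, 8.0], [544.7, -36.4, 8.0], [554.3, 354.5, 8.0]] 0.09877840501512422 0.39100167657717183
block ((310.76470947265625, 179.55882263183594), (9.893848419189453, 20.938146591186523), 4.39870548248291)
[[573.7, 4.2, 24.0], [618.5, 2.1, 24.0], [617.3, -18.8, 24.0], [572.5, -16.5, 24.0]] [[595.5, -7.3, 24.0]]
hatch [[604.3, 220.6, 34.0]] buf face [[595.7, 29.1, 24.0], [595.8, 27.0, 24.0]]
rail lines [[624.8, 122.4, 16.0], [622.2, 23.7, 16.0], [573.3, 125.8, 16.0], [572.1, 27.6, 16.0]]
jar [[378.6, 115.5, 50.0]]
handle [[404.2, -308.0, 58.3]]
hatch [[574.4, 189.6, 167.5]]
deck [[575.5, 169.4, 163.9]]
slip [[599.8, 80.2, 11.3]]
bott [[596.7, 175.0, 179.2]]
block [[594.2, -7.8, 25.5]]
```

View pics/crop2.png

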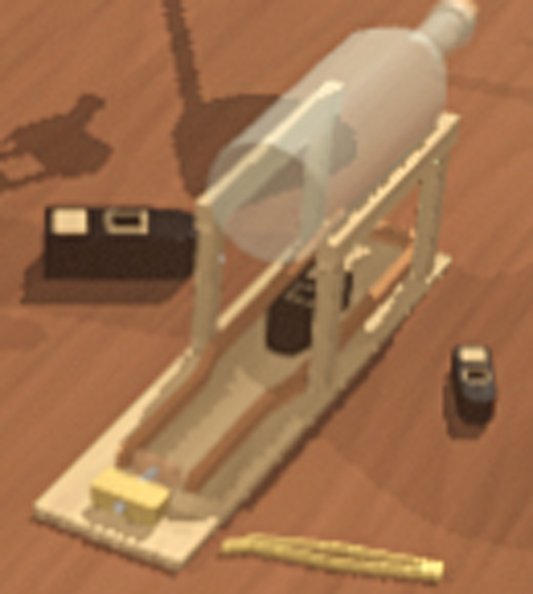

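The scene crop shows the hull between the rails under the bottle, with its hatch at about (425.6,209.5) in full-image pixels. The rails narrow toward the cork, and the cork sits close to the brass block. Next I'll cross-check the hatch and handle in the scene view.

Run:
```python
from h import *
c=arm.get_calibration("scene"); z=np.load("pics/scene0.npz"); im=z["im"]; hsv=cv2.cvtColor(im,cv2.COLOR_RGB2HSV)
mm=lambda P:np.round(np.asarray(P)*1000,1).tolist()
t=arm.get_calibration("top")
print("hatch from top in scene",proj(c,plane(t,[[202.8,172.6]],.034)),"eye",mm(plane(c,[[425.6,209.5]],.034)))
print("block top ctr", mm(plane(c,[[350+130/4.1,140+487/4.1]],.024)), "slip near corners",mm(plane(c,[[350+35/4.1,140+512/4.1],[350+180/4.1,140+570/4.1]],.008)))
print("handle top ctr px expected",proj(c,[[.4051,-.3074,.059],[.4148,-.2587,.059],[.3964,-.3565,.059],[.4378,-.1253,.0545]]))
w=(hsv[...,1]<70)&(hsv[...,2]>190); ys,xs=np.nonzero(w[270:320,215:270]); print("white",xs.min()+215,xs.max()+215,ys.min()+270,ys.max()+270,xs.mean()+215,ys.mean()+270)
y=(hsv[...,0]>15)&(hsv[...,0]<32)&(hsv[...,1]>120)&(hsv[...,2]>130); ys,xs=np.nonzero(y[245:290,262:310]); print("rod",xs.max()+262,ys.min()+245, ys[xs==xs.max()]+245)
```

```text
hatch from top in scene [[423.66303242 211.23424244]] eye [[605.2, 231.1, 34.0]]
block top ctr [[598.9, -9.3, 24.0]] slip near corners [[552.5, -41.1, 8.0], [651.2, -45.4, 8.0]]
handle top ctr px expected [[241.02945989 289.80106244]
 [257.82627057 279.17447004]
 [223.80189946 301.11683828]
 [299.45541884 253.15345377]]
white 223 258 279 306 239.91044776119404 291.50248756218906
rod 301 253 [265]
```

Call:
play_rows --pt "10 -60 0 -0.18 0" --pt "20 -120 0 -0.36 0" --pt "30 -180 0 -0.54 0" --pt "40 -240 0 -0.72 0" --pt "50 -300 0 -0.9 0"

```text
time_s: 0.72
tool_pos: [0.3433, 0.306, 0.2404]
eef_rot: [-3.142, 0.0, 1.786]
contact_force: [1.5, -0.3, 0.8]
opening: 1.001
grasp_force: 0.0
```

Call:
play_rows --pt "30 -54 0 -0.08 0" --pt "58 -108 0 -0.16 0" --pt "80 -165 0 -0.24 0" --pt "95 -225 0 -0.32 0" --pt "100 -285 0 -0.4 0"

```text
time_s: 1.35
tool_pos: [0.4436, 0.0208, 0.2404]
eef_rot: [-3.141, 0.0, 1.389]
contact_force: [0.4, 0.6, -0.4]
opening: 0.997
grasp_force: 0.0
```

Call:
play_rows --pt "-4 -60 0 0 0" --pt "-12 -120 0 0 0" --pt "-20 -180 0 0 0" --pt "-28 -240 0 0 0" --pt "-34 -300 0 0 0"

```text
time_s: 1.98
tool_pos: [0.4086, -0.2791, 0.2406]
eef_rot: [3.141, 0.0, 1.391]
contact_force: [0.6, 0.0, -0.6]
opening: 0.997
grasp_force: 0.0
```

Call:
play_rows --pt "-3 -26 -30 0 0" --pt "-3 -28 -80 0 0" --pt "-3 -28 -115 0 0" --pt "-3 -28 -115 0 0" --pt "-3 -28 -115 0 0"

```text
time_s: 2.6
tool_pos: [0.407, -0.3054, 0.1273]
eef_rot: [3.14, 0.001, 1.392]
contact_force: [0.2, 0.0, 0.0]
opening: 1.0
grasp_force: 0.0
```

Call:
play_rows --pt "-1 -1 -30 0 0" --pt "-1 -1 -60 0 0" --pt "-1 -1 -71 0 0" --pt "-1 -1 -71 0 0" --pt "-1 -1 -71 0 0"

```text
time_s: 3.22
tool_pos: [0.4061, -0.3066, 0.0563]
eef_rot: [3.14, 0.001, 1.392]
contact_force: [-0.7, -0.3, -0.1]
opening: 1.0
grasp_force: 0.0
```

```bash
python3 -c "
from h import *
s=arm.read_state();print(s['time_s'],s['tool_pos'],s['eef_rot'],s['contact_force'])"
```

```text
3.225 [ 0.40611495 -0.30661489  0.05627976] [3.13985750e+00 9.69960935e-04 1.39185567e+00] [-0.66777836 -0.34418764 -0.07305527]
```

Close on the handle.

Call:
play_rows --pt "0 0 -1 0 0.3" --pt "0 0 -1 0 0.6" --pt "0 0 -1 0 1" --pt "0 0 -1 0 1" --pt "0 0 -1 0 1"

```text
time_s: 3.85
tool_pos: [0.4055, -0.3061, 0.0536]
eef_rot: [-3.142, -0.0, 1.392]
contact_force: [-0.0, -0.2, 0.0]
opening: 0.512
grasp_force: 0.0
```

Call:
play_rows --pt "0 0 0 0 1" --pt "0 0 0 0 1" --pt "0 0 0 0 1" --pt "0 0 0 0 1"

```text
time_s: 4.35
tool_pos: [0.4055, -0.3061, 0.0537]
eef_rot: [-3.142, 0.0, 1.392]
contact_force: [-0.2, 0.3, 0.3]
opening: 0.127
grasp_force: 30.0
```

Call:
play_rows --pt "0 0 10 0 1" --pt "0 0 30 0 1" --pt "0 0 50 0 1" --pt "0 0 62 0 1" --pt "0 0 62 0 1"

```text
time_s: 4.97
tool_pos: [0.4058, -0.3064, 0.1169]
eef_rot: [3.14, 0.001, 1.392]
contact_force: [0.4, 0.3, -1.7]
opening: 0.124
grasp_force: 30.0
```

Call:
play_rows --pt "20 23 0 0.02 1" --pt "47 54 0 0.05 1" --pt "74 85 0 0.08 1" --pt "101 116 0 0.11 1" --pt "128 147 0 0.154 1"

```text
time_s: 5.6
tool_pos: [0.534, -0.1579, 0.1149]
eef_rot: [-3.141, -0.0, 1.547]
contact_force: [0.1, -0.6, -1.5]
opening: 0.128
grasp_force: 30.0
```

Call:
play_rows --pt "27 31 -5 0 1" --pt "50 56 -15 0 1" --pt "61 69 -25 0 1" --pt "61 69 -33 0 1" --pt "61 69 -33 0 1"

```text
time_s: 6.22
tool_pos: [0.5936, -0.0908, 0.0817]
eef_rot: [-3.14, -0.0, 1.545]
contact_force: [0.2, -0.7, -0.4]
opening: 0.129
grasp_force: 30.0
```

```bash
cat > look.py <<'E'
import sys
from h import *
n=sys.argv[1]
s=arm.read_state();print(s['time_s'],s['tool_pos']*1000,s['eef_rot'],s['contact_force'])
a=[]
for cam,(x0,x1,y0,y1) in (("top",(130,420,120,240)),("scene",(290,490,150,330))):
    im,d=arm.capture(cam); cv2.imwrite(f"pics/{cam}{n}.png",im[:,:,::-1])
    k=2.7 if cam=="top" else 1.5
    a.append((cv2.resize(im[y0:y1,x0:x1,::-1],None,fx=k,fy=k,interpolation=cv2.INTER_CUBIC)))
w=max(q.shape[1] for q in a); a=[cv2.copyMakeBorder(q,0,0,0,w-q.shape[1],0) for q in a]
o=np.vstack(a); print(o.shape); cv2.imwrite(f"pics/look{n}.png",o)
E
python3 look.py 1
```

```text
6.225 [593.58913477 -90.7650337   81.68148897] [-3.13994731e+00 -5.34098547e-05  1.54535463e+00] [ 0.17970184 -0.65636095 -0.37901803]
(594, 783, 3)
```

View pics/look1.png

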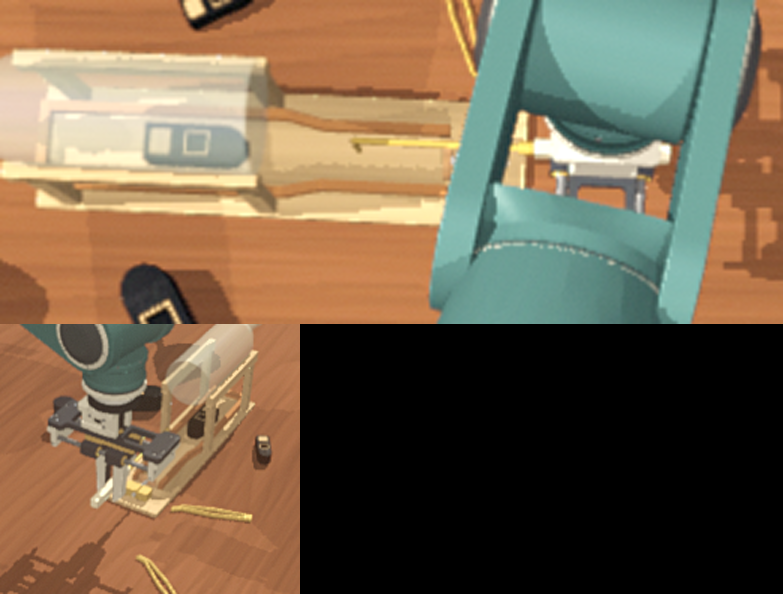

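The top view shows the hook bend at about (260,174) over the open slip. The hatch is still at about (202.6,173) and the arm is clear of everything. I'll measure the rod.

Run:
```python
from h import *
c=arm.get_calibration("top"); im=cv2.imread("pics/top1.png"); hsv=cv2.cvtColor(im,cv2.COLOR_BGR2HSV)
mm=lambda P:np.round(np.asarray(P)*1000,1).tolist()
y=((hsv[...,0]>18)&(hsv[...,0]<32)&(hsv[...,1]>150)&(hsv[...,2]>150)).astype(np.uint8)
n,l,st,ce=cv2.connectedComponentsWithStats(y[165:185,250:330],connectivity=8)
i=1+np.argmax(st[1:,4]); ys,xs=np.nonzero(l==i); R=np.c_[xs+250,ys+165].astype(float); print(R.min(0),R.max(0),len(R))
P=plane(c,R,.0825); v=cv2.fitLine(P[:,:2].astype(np.float32),cv2.DIST_L2,0,.01,.01).ravel(); print("yaw",np.arctan2(v[1],v[0])%np.pi,mm(v[2:]))
tip=R[R[:,0]<R[:,0].min()+2]; print(tip.tolist()); print("bend end",mm(plane(c,tip,.080)))
# hatch rim: pale, low-sat vs dark deck
g=cv2.cvtColor(cv2.imread("pics/top0.png"),cv2.COLOR_BGR2GRAY)
print(g[164:182,183:224])
```

```text
[261. 172.] [273. 172.] 13
yaw 1.5884607 [597.0, 78.9000015258789]
[[261.0, 172.0], [262.0, 172.0]]
bend end [[597.4, 91.3, 80.0], [597.4, 89.3, 80.0]]
[[227 222 219 222 223 223 222 222 222 226 228 228 227 224 223 223 224 223
  222 220 219 219 220 219 217 218 218 217 217 216 215 215 215 214 210 210
  210 194 148 138 132]
 [219 199 191 195 199 199 199 198 199 203 207 206 206 206 208 209 208 208
  208 212 213 212 213 219 219 220 220 219 219 225 225 226 225 226 223 224
  222 207 167 156 158]
 [211 178 166 169 170 170 169 171 170 171 170 168 169 170 176 177 177 177
  177 182 184 182 184 190 190 190 189 189 191 197 197 203 207 219 226 227
  226 210 170 162 162]
 [211 177 175 195 202 202 201 202 196 196 180 167 164 165 164 168 175 178
  176 171 169 169 169 170 169 168 167 168 167 167 170 174 177 191 207 221
  227 213 173 165 167]
 [211 177 188 216 225 224 223 223 221 219 192 169 164 166 168 185 190 190
  197 195 196 196 196 195 188 167 166 165 165 166 165 165 166 169 178 195
  216 213 177 168 170]
 [207 173 193 220 226 226 223 224 226 224 189 168 166 166 169 195 189 178
  183 185 186 185 1
[... 1430 characters left out ...]
43 119 138 165]
 [178 146 142 144 146 147 148 148 150 148 148 148 149 150 151 153 152 153
  151 152 153 152 157 155 152 153 153 154 152 153 153 154 154 153 152 149
  150 145 140 150 163]
 [212 166 138 135 138 137 137 139 139 140 140 142 141 141 142 141 142 142
  144 145 143 144 146 147 146 147 148 148 147 149 150 150 148 149 147 146
  149 161 168 164 161]
 [237 205 160 140 136 135 134 134 137 133 131 134 136 134 134 133 134 134
  136 134 134 137 135 135 137 137 138 139 138 137 139 139 138 138 137 142
  161 189 192 173 161]
 [225 212 199 198 180 168 165 167 168 157 153 148 157 149 148 149 151 150
  147 136 136 135 138 135 133 133 133 133 134 132 132 133 134 136 140 158
  187 204 199 176 164]]
```

Run:
```python
from h import *
im=cv2.imread("pics/top1.png"); im0=cv2.imread("pics/top0.png")
D=np.abs(im.astype(int)-im0).max(2); print(D[168:182,252:290])
```

```text
[[ 1  1  2  3  2  1  1  4  1  5  2  1  2  2  2  2 13 22 24 23 24 22 23 23
  22 20 21 20 22 20 20 20 21 17  1  1  1  1]
 [ 2  2  3  1  2  1  2  1  2  1  1  2  4  5  5  5  5  2  2  3  0  2  4  2
   2  3  2  4  3  3  5  3  5  1  1  0  1  4]
 [ 1  3  1  2  2  2  2  1  1 18  5  0  1  1  1  1  3  1  1  1  2  2  2  1
   1  2  2  1  1  2  2  5  5  3  2  1  2  2]
 [ 2  1  3  1  1  3  1 15 39 53 54 50 55 55 52 45 43 44 43 42 47 43 30 23
  26 29 16 15 18 18 20 24 23  6  6  5  5  5]
 [ 1  2  2  1  2  2  1 24 53 65 66 59 61 61 59 61 58 56 57 60 58 61 33 38
  40 40 41 37 34 31 33 31 29 30 29 28 31 27]
 [ 1  1  2  1  1  2  1  1 33 75 90 50 38 36 33 46 50 49 48 48 46 44 33 32
  29 29 29 33 35 30 27 28 26 30 31 32 33 34]
 [ 2  2  2  1  1  2  1  0 27 78 98 51  6  0  2  0  1  1  1  1  1  1  3  2
   2  2  3 18 24 20 19 18 15 29 32 29 29 31]
 [ 3  2  2  2  2  3  3  2  0 30 80 81  9  2  3  1  3  3  2  1  3  3  0  1
   5  2  1  2  2  0  0  2  1  2  2  2  2  2]
 [ 1  1  1  4  1  2  1  2  3  3 40 40  6  2  3  1  2  4  2  2  1  1  1  1
   2  1  2  2  6  1  2  1  2  2  2  4  3  1]
 [ 1  1  1  2  1  2  3  2  4  2  2  1  2  1  2  2  2  1  1  1  4  1  2  2
   2  1  2  1  1  1  1  1  1  2  2  1  2  0]
 [ 2  2  0  1  3  2  2  2  2  3  1  2  2  3  4  2  0  3  1  2  2  1  3  1
   1  2  3  2  1  2  1  2  2  1  3  0  1  1]
 [ 0  1  2  1  1  1  2  2  1  2  0  1  3  2  1  3  1  1  1  2  3  1  2  1
   1  2  1  2  2  1  1  3  3  2  1  0  1  1]
 [ 2  2  2  1  1  1  2  1  1  2  1  1  1  2  1  1  2  1  2  2  2  1  1  2
   1  3  2  2  1  1  3  3  3  1  1  3  1  2]
 [ 3  1  4  2  4  1  1  0  1  1  2  1  1  2  2  2  1  1  1  4  1  1  2  2
   1  2  1  1  2  3  1  1  3  2  2  2  4  3]]
```

Run:
```python
from h import *
c=arm.get_calibration("top"); mm=lambda P:np.round(np.asarray(P)*1000,1).tolist()
print("bend outer",mm(plane(c,[[259.2,172.1]],.080)),"tip",mm(plane(c,[[262.4,175.2],[262.2,174.5]],.0455)))
print("hatch",mm(plane(c,[[202.6,172.4]],.034)))
print("rail inner at -30..",mm(plane(c,[[202.6,172.4]],.020)))
```

```text
bend outer [[597.1, 95.0, 80.0]] tip [[598.2, 92.5, 45.5], [599.7, 93.0, 45.5]]
hatch [[604.7, 221.1, 34.0]]
rail inner at -30.. [[607.8, 224.3, 20.0]]
```

Call:
play_rows --pt "1 20 0 0 1" --pt "2 50 0 0 1" --pt "3 80 0 0 1" --pt "4 110 0 0 1" --pt "5 128 0 0 1"

```text
time_s: 6.95
tool_pos: [0.5994, 0.0395, 0.0831]
eef_rot: [3.141, -0.0, 1.547]
contact_force: [0.1, -0.5, -1.2]
opening: 0.125
grasp_force: 30.0
```

Call:
play_rows --pt "0 0 0 0 1" --pt "0 0 0 0 1"

```text
time_s: 7.2
tool_pos: [0.5995, 0.0374, 0.0827]
eef_rot: [3.142, 0.0, 1.546]
contact_force: [0.8, -0.4, -0.9]
opening: 0.127
grasp_force: 30.0
```

```bash
python3 look.py 2
python3 - <<'E'
import cv2,numpy as np
im=cv2.imread("pics/top2.png"); a=cv2.resize(im[150:195,170:250],None,fx=8,fy=8,interpolation=cv2.INTER_CUBIC)
sc=cv2.imread("pics/scene2.png"); b=cv2.resize(sc[170:250,380:480],None,fx=3,fy=3,interpolation=cv2.INTER_CUBIC)[:238]
o=np.zeros((600,640,3),np.uint8);o[:360]=a;o[362:362+len(b),:300]=b;cv2.imwrite("pics/c2.png",o)
E
```

```text
7.2 [599.47926636  37.38797657  82.71907408] [3.14153564e+00 1.76694542e-04 1.54562590e+00] [ 0.78684833 -0.38127864 -0.86287526]
(594, 783, 3)
```

View pics/c2.png

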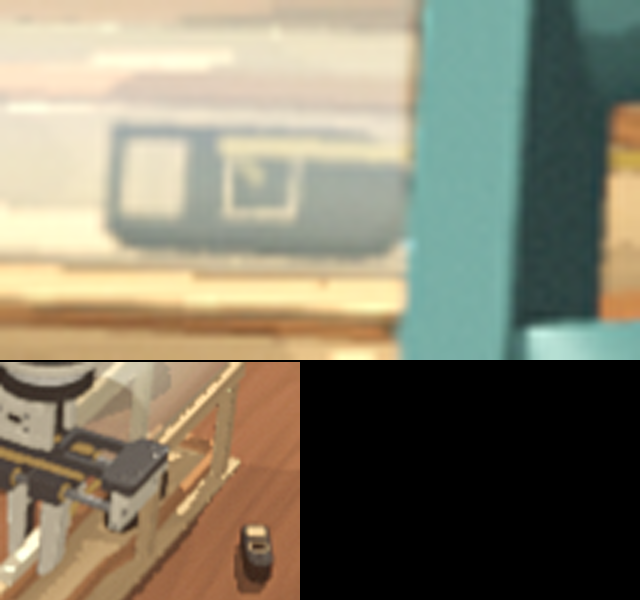

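The top view through the glass shows the pin tip inside the hatch outline, at about (202,172.5) against a hatch centre of (202.6,173.4). I'll lower it into the hatch.

Call:
play_rows --pt "0 0 -4 0 1" --pt "0 0 -8 0 1" --pt "0 0 -12 0 1" --pt "0 0 -16 0 1" --pt "0 0 -20 0 1"

```text
time_s: 7.92
tool_pos: [0.5995, 0.0379, 0.0623]
eef_rot: [-3.141, 0.0, 1.546]
contact_force: [1.1, -0.6, -0.6]
opening: 0.123
grasp_force: 30.0
```

Call:
play_rows --pt "0 0 0 0 1" --pt "0 0 0 0 1"

```text
time_s: 8.18
tool_pos: [0.5996, 0.0379, 0.0628]
eef_rot: [3.141, 0.0, 1.546]
contact_force: [0.7, 1.3, -1.0]
opening: 0.126
grasp_force: 30.0
```

```bash
python3 look.py 3
python3 - <<'E'
from h import *
a=cv2.imread("pics/top3.png").astype(int); b=cv2.imread("pics/top2.png")
print(np.abs(a-b).max(2)[164:182,183:222])
E
```

```text
8.175 [599.56407359  37.87312607  62.77120497] [3.14144481e+00 1.48177695e-05 1.54584335e+00] [ 0.67340461  1.25215712 -1.04561657]
(594, 783, 3)
[[ 1  1  1  1  1  1  1  1  1  1  0  1  1  0  1  2  1  1  1  1  1  1  1  1
   2  1  0  2  1  0  1  2  1  0  1  1  2  1 20]
 [ 1  1  1  1  1  2  1  1  1  2  0  1  1  2  2  1  1  2  2  2  2  2  1  2
   2  2  1  1  2  1  2  1  1  1  1  1  1  1 18]
 [ 1  1  2  1  3  1  2  0  3  0  2  1  1  1  3  9 10  7  6  8  4  2  2  1
   1  3  3  1  1  1  2  1  1  2  1  2  2  1 20]
 [ 2  2  1  0  1  2  0  1  2  1  1  2  2  6 36 55 45 43 42 52 53 51 52 51
  52 56 53 42 43 41 39 35 29 19 10  4  7 10 17]
 [ 1  1  1  1  0  3  1  2  1  1  1  1  1  6 41 45 40 36 33 31 30 30 32 29
  47 71 73 70 68 69 70 70 69 64 58 38 12 19 17]
 [ 1  1  2  1  1  2  1  1  1  2  1  1  1  1 17 13  9 10 18 25 27 24 22 14
   2  8 10 15 18 16 19 31 37 45 50 48 24 18 24]
 [ 1  1  1  2  1  0  0  1  1  0  1  1  1  2  2  4 32 33 35 55 70 69 64 45
  33 56 59 53 51 50 51 48 46 37 39 38 36 32 30]
 [ 1  1  2  0  1  1  1  1  0  1  1  1  1  2  1  2 22 20 13 23 46 50 49 37
  28 56 61 60 61 62 67 72 
[... 542 characters left out ...]
 1  2  1  3  1  1  1  1  2  6  1  1  1  2
   1  1  0  2  2  1  1  0  1  0  1  1  1 17 57]
 [ 1  1  1  1  2  3  1  2  1  2  1  0  2  1  0  1  0  1  2  6  0  2  1  2
   2  2  1  2  1  1  0  1  2  2  1  1  1 18 49]
 [ 2  1  0  2  1  1  2  2  1  1  1  2  1  2  2  1  0  1  2  3  1  2  1  2
   2  1  3  1  1  1  1  1  1  1  1  3  2 15 34]
 [ 1  2  1  1  3  2  0  2  1  1  1  2  1  2  3  1  0  1  1  0  1  1  0  2
   1  2  2  1  2  1  2  3  1  2  2  1  2 27 65]
 [ 0  1  1  2  2  2  0  1  3  2  2  1  3  2  3  3  2  1  1  2  2  1  2  1
   1  1  1  1  1  1  0  1  1  1  3  2  3 30 74]
 [ 2  1  1  1  1  1  1  1  1  1  1  1  3  2  2  1  3  1  1  0  3  2  2  4
   2  1  0  1  1  2  2  1  2  1  2  1  1 25 84]]
```

Hook is in. Draw gently first, then faster.

Call:
play_rows --pt "0 -1.5 0 0 1" --pt "0 -3 0 0 1" --pt "0 -4.5 0 0 1" --pt "0 -6 0 0 1" --pt "0 -7.5 0 0 1"

```text
time_s: 8.9
tool_pos: [0.5995, 0.0303, 0.0627]
eef_rot: [3.142, -0.0, 1.546]
contact_force: [1.0, 0.3, -1.2]
opening: 0.125
grasp_force: 30.0
```

Call:
play_rows --pt "0 -3 0 0 1" --pt "-0.2 -8 0 0 1" --pt "-0.4 -14 0 0 1" --pt "-0.6 -21 0 0 1" --pt "-0.7 -28 0 0 1"

```text
time_s: 9.52
tool_pos: [0.5988, 0.0018, 0.0626]
eef_rot: [-3.142, 0.0, 1.546]
contact_force: [0.3, 0.5, -0.2]
opening: 0.123
grasp_force: 30.0
```

Call:
play_rows --pt "-0.2 -8 0 0 1" --pt "-0.4 -16 0 0 1" --pt "-0.6 -24 0 0 1" --pt "-0.8 -32 0 0 1" --pt "-1 -40 0 0 1"

```text
time_s: 10.15
tool_pos: [0.5978, -0.0382, 0.0626]
eef_rot: [3.142, 0.0, 1.546]
contact_force: [0.5, 0.6, -0.6]
opening: 0.126
grasp_force: 30.0
```

Call:
play_rows --pt "-0.2 -8 0 0 1" --pt "-0.4 -16 0 0 1" --pt "-0.6 -24 0 0 1" --pt "-0.8 -32 0 0 1" --pt "-1 -38 0 0 1"

```text
time_s: 10.78
tool_pos: [0.5968, -0.0762, 0.0627]
eef_rot: [3.142, 0.0, 1.546]
contact_force: [-1.1, 1.1, -0.3]
opening: 0.125
grasp_force: 30.0
```

Call:
play_rows --pt "-0.1 -5 0 0 1" --pt "-0.2 -9 0 0 1" --pt "-0.3 -12 0 0 1" --pt "-0.4 -15 0 0 1" --pt "-0.4 -17 0 0 1"

```text
time_s: 11.4
tool_pos: [0.5964, -0.0928, 0.0627]
eef_rot: [3.142, -0.0, 1.546]
contact_force: [-0.2, 0.5, -0.3]
opening: 0.123
grasp_force: 30.0
```

```bash
python3 look.py 4
```

```text
11.4 [596.40421286 -92.7528285   62.65613843] [ 3.14157473e+00 -1.61093819e-05  1.54580934e+00] [-0.16361985  0.53396323 -0.25637062]
(594, 783, 3)
```

View pics/look4.png

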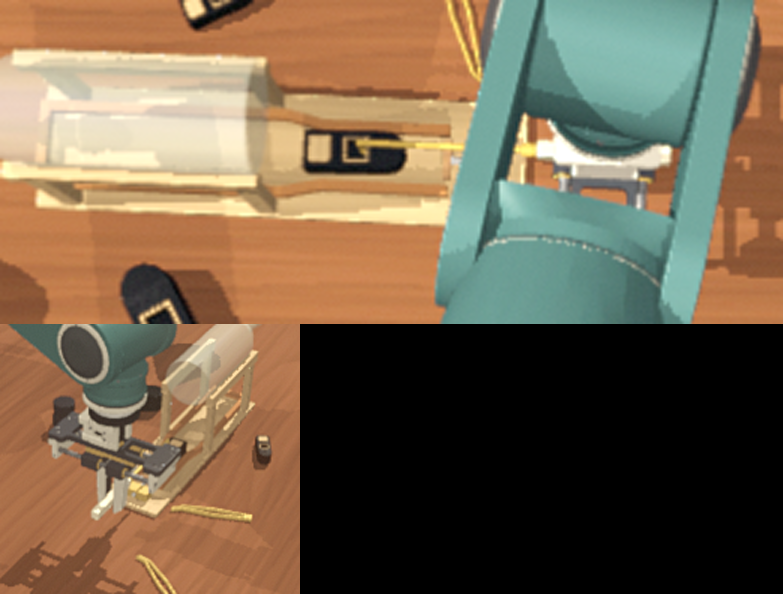

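The top view shows the hull out on the open slip with the hook in the hatch at about (263,174). Its bow is at u≈280, roughly 27 mm short of the buffer. I'll take a force baseline after a 20 mm pull, then feel for contact.

Call:
play_rows --pt "-0.1 -5 0 0 1" --pt "-0.2 -10 0 0 1" --pt "-0.3 -14 0 0 1" --pt "-0.4 -17 0 0 1" --pt "-0.5 -20 0 0 1"

```text
time_s: 12.12
tool_pos: [0.5959, -0.1129, 0.0626]
eef_rot: [-3.142, -0.0, 1.546]
contact_force: [-0.5, -0.0, -0.2]
opening: 0.127
grasp_force: 30.0
```

```bash
cat > f.py <<'E'
from h import *
F=[];P=[]
for _ in range(8):
    arm.capture("top"); s=arm.read_state(); F.append(s["contact_force"]); P.append(s["tool_pos"]*1000)
F=np.array(F); print(s["time_s"],"F",F.mean(0).round(2),"sd",F.std(0).round(2),"pos",np.mean(P,0).round(2),np.std(P,0).round(2))
E
python3 f.py
```

```text
12.525 F [-0.2  -0.34 -0.84] sd [0.22 0.26 0.51] pos [ 595.89 -112.72   62.66] [0.01 0.2  0.01]
```

Call:
play_rows --pt "0 -0.8 0 0 1" --pt "0 -1.6 0 0 1" --pt "0 -2.4 0 0 1" --pt "-0.1 -3.2 0 0 1" --pt "-0.1 -4 0 0 1"

```text
time_s: 13.15
tool_pos: [0.5958, -0.1167, 0.0626]
eef_rot: [-3.142, -0.0, 1.546]
contact_force: [0.4, -0.1, -1.0]
opening: 0.126
grasp_force: 30.0
```

Call:
play_rows --pt "0 -0.5 0 0 1" --pt "0 -1 0 0 1" --pt "0 -1 0 0 1"

```text
time_s: 13.52
tool_pos: [0.5958, -0.1177, 0.0626]
eef_rot: [3.142, 0.0, 1.546]
contact_force: [-0.5, 0.2, -1.1]
opening: 0.125
grasp_force: 30.0
```

Call:
play_rows --pt "0 -0.5 0 0 1" --pt "0 -1 0 0 1" --pt "0 -1 0 0 1"

```text
time_s: 13.9
tool_pos: [0.5958, -0.1187, 0.0626]
eef_rot: [-3.142, 0.0, 1.546]
contact_force: [-0.4, 0.1, -0.7]
opening: 0.125
grasp_force: 30.0
```

Call:
play_rows --pt "0 -0.5 0 0 1" --pt "0 -1 0 0 1" --pt "0 -1 0 0 1"

```text
time_s: 14.28
tool_pos: [0.5958, -0.1197, 0.0626]
eef_rot: [-3.142, 0.0, 1.546]
contact_force: [-0.2, -0.3, 0.3]
opening: 0.128
grasp_force: 30.0
```

Call:
play_rows --pt "0 -0.5 0 0 1" --pt "0 -1 0 0 1" --pt "0 -1 0 0 1"

```text
time_s: 14.65
tool_pos: [0.5958, -0.1207, 0.0627]
eef_rot: [-3.142, 0.0, 1.546]
contact_force: [0.3, 0.9, -0.5]
opening: 0.129
grasp_force: 30.0
```

Call:
play_rows --pt "0 -0.4 0 0 1" --pt "0 -0.8 0 0 1" --pt "0 -0.8 0 0 1"

```text
time_s: 15.02
tool_pos: [0.5958, -0.1215, 0.0626]
eef_rot: [-3.142, -0.0, 1.546]
contact_force: [-0.2, -0.3, -1.2]
opening: 0.124
grasp_force: 30.0
```

Call:
play_rows --pt "0 -0.4 0 0 1" --pt "0 -0.4 0 0 1"

```text
time_s: 15.28
tool_pos: [0.5958, -0.1219, 0.0626]
eef_rot: [-3.142, -0.0, 1.546]
contact_force: [-0.2, 0.4, -0.8]
opening: 0.127
grasp_force: 30.0
```

Call:
play_rows --pt "0 -0.4 0 0 1" --pt "0 -0.4 0 0 1"

```text
time_s: 15.52
tool_pos: [0.5958, -0.1222, 0.0626]
eef_rot: [-3.142, -0.0, 1.546]
contact_force: [-0.3, 1.5, -1.0]
opening: 0.125
grasp_force: 30.0
```

Call:
play_rows --pt "0 -0.4 0 0 1" --pt "0 -0.4 0 0 1"

```text
time_s: 15.78
tool_pos: [0.5958, -0.1226, 0.0626]
eef_rot: [-3.142, -0.0, 1.546]
contact_force: [-0.1, 2.5, -1.3]
opening: 0.125
grasp_force: 30.0
```

Call:
play_rows --pt "0 -0.4 0 0 1" --pt "0 -0.4 0 0 1"

```text
time_s: 16.02
tool_pos: [0.5958, -0.123, 0.0626]
eef_rot: [-3.142, -0.0, 1.546]
contact_force: [0.3, 2.4, -0.1]
opening: 0.126
grasp_force: 30.0
```

```bash
python3 f.py
```

```text
16.425 F [-0.02  2.59 -1.05] sd [0.66 0.6  0.58] pos [ 595.78 -123.     62.64] [0.01 0.02 0.01]
```

Call:
play_rows --pt "0 -0.4 0 0 1" --pt "0 -0.8 0 0 1" --pt "0 -0.8 0 0 1"

```text
time_s: 16.8
tool_pos: [0.5958, -0.1238, 0.0626]
eef_rot: [-3.142, -0.0, 1.546]
contact_force: [-0.5, 3.6, -1.0]
opening: 0.129
grasp_force: 30.0
```

```bash
python3 f.py
```

```text
17.2 F [-0.13  3.65 -0.67] sd [0.51 0.32 0.55] pos [ 595.79 -123.8    62.65] [0.01 0.01 0.02]
```

```bash
cat > rod.py <<'E'
from h import *
c=arm.get_calibration("top"); Z=[];
im,d=arm.capture("top"); cv2.imwrite("pics/t_rod.png",im[:,:,::-1])
s=arm.read_state(); t=s["tool_pos"]; yaw=s["eef_rot"][2]; a=np.array([np.cos(yaw),np.sin(yaw),0])
for L in (180,170,160,150,140,130,120,110,100):
    p=t+a*(L/1000-.0012); p[2]=t[2]-.0017+.0025; u,v=proj(c,p)[0]; u0,v0=int(round(u)),int(round(v))
    w=d[v0-2:v0+3,u0]; B=bydepth(c,[[u0,v0+k] for k in range(-2,3)],w); print(L,(u0,v0),(B[:,2]*1000).round(1))
E
python3 rod.py
```

```text
180 (280, 173) [35.6 66.2 62.5 64.2 36.5]
170 (285, 173) [33.2 63.  63.8 65.1 31.2]
160 (290, 173) [33.8 33.3 63.1 65.2 33.2]
150 (294, 173) [ 7.9  6.7 65.4 63.1 34.4]
140 (299, 174) [ 7.1 62.7 64.  60.6  7.8]
130 (304, 174) [ 6.6 60.8 65.2 61.2  9.8]
120 (309, 174) [22.2 23.8 62.3 65.4 22.8]
110 (314, 174) [22.  29.3 63.7 61.1 25.3]
100 (319, 174) [ 8.9  7.6 65.3 63.6  7. ]
```

Call:
play_rows --pt "0 -0.5 0 0 1" --pt "0 -1 0 0 1" --pt "0 -1 0 0 1" --pt "0 -1 0 0 1"

```text
time_s: 17.75
tool_pos: [0.5958, -0.1248, 0.0627]
eef_rot: [-3.142, -0.0, 1.546]
contact_force: [0.4, 4.9, 0.2]
opening: 0.128
grasp_force: 30.0
```

```bash
python3 f.py; python3 rod.py | head -4
```

```text
18.15 F [-0.26  5.34 -0.06] sd [0.42 0.35 0.47] pos [ 595.81 -124.76   62.67] [0.01 0.02 0.02]
180 (280, 173) [35.4 64.1 64.7 59.9 25.5]
170 (285, 173) [34.9 66.1 64.4 63.8 38.9]
160 (290, 173) [39.6 35.9 66.3 62.9 35.2]
150 (295, 173) [11.6 23.9 65.2 65.  21.4]
```

Call:
play_rows --pt "0 -0.5 0 0 1" --pt "0 -1 0 0 1" --pt "0 -1 0 0 1" --pt "0 -1 0 0 1"

```text
time_s: 18.7
tool_pos: [0.5958, -0.1258, 0.0627]
eef_rot: [3.142, -0.0, 1.546]
contact_force: [-0.2, 5.4, 0.3]
opening: 0.129
grasp_force: 30.0
```

```bash
python3 f.py; python3 rod.py | head -4
```

```text
19.1 F [-0.06  4.51  0.17] sd [0.51 0.43 0.46] pos [ 595.8  -125.83   62.67] [0.02 0.01 0.02]
180 (281, 173) [42.1 68.8 66.5 38.1 38.9]
170 (286, 173) [33.7 68.4 67.1 63.8 32.9]
160 (291, 173) [39.8 63.5 66.6 65.5 34.4]
150 (295, 173) [ 7.6 19.6 66.1 70.6 21.3]
```

```bash
cat > pitch.py <<'E'
from h import *
c=arm.get_calibration("top"); D=[];
for _ in range(5):
    im,d=arm.capture("top"); D.append(d)
cv2.imwrite("pics/t_p.png",im[:,:,::-1]); d=np.median(D,0)
s=arm.read_state(); t=s["tool_pos"]; yaw=s["eef_rot"][2]; a=np.array([np.cos(yaw),np.sin(yaw),0]); Ls=[];Zs=[]
us=range(int(proj(c,t+a*.181)[0][0]),int(proj(c,t+a*.10)[0][0])) if 1 else 0
ys,xs=np.mgrid[166:182,250:330]; B=bydepth(c,np.c_[xs.ravel(),ys.ravel()],d[166:182,250:330].ravel())
L=(B-t)@a; lat=(B-t)@np.array([-a[1],a[0],0]); m=(B[:,2]>.05)&(B[:,2]<.085)&(np.abs(lat)<.008)&(L<.19)&(L>.08)
p=np.polyfit(L[m],B[m,2],1); r=B[m,2]-np.polyval(p,L[m]); 
print("n",m.sum(),"slope",p[0].round(4),"z@185",(np.polyval(p,.185)*1e3).round(1),"z@100",(np.polyval(p,.1)*1e3).round(1),"rms",(r.std()*1e3).round(1),"expected top",(t[2]*1e3+.8).round(1),"Lmax",(np.sort(L[m])[-5:]*1e3).round(1),"lat",(lat[m].mean()*1e3).round(1))
print(s["time_s"],t.round(4),s["contact_force"].round(2))
E
python3 pitch.py
```

```text
n 113 slope 0.0053 z@185 66.7 z@100 66.2 rms 2.7 expected top 63.5 Lmax [182.9 183.8 183.9 184.1 185.4] lat 1.0
19.4 [ 0.5958 -0.1259  0.0627] [0.07 5.37 0.09]
```

```bash
python3 f.py
python3 - <<'E'
from h import *
a=cv2.imread("pics/t_p.png")[155:200,235:335]; im,_=arm.capture("scene"); b=im[225:290,330:420,::-1]
o=np.vstack([cv2.resize(a,(700,315),interpolation=cv2.INTER_CUBIC),cv2.copyMakeBorder(cv2.resize(b,(388,280),interpolation=cv2.INTER_CUBIC),0,0,0,312,0)])
cv2.imwrite("pics/c5.png",o)
E
```

```text
19.8 F [-0.32  4.64 -0.1 ] sd [0.44 0.38 0.35] pos [ 595.78 -125.83   62.64] [0.01 0.02 0.02]
```

View pics/c5.png

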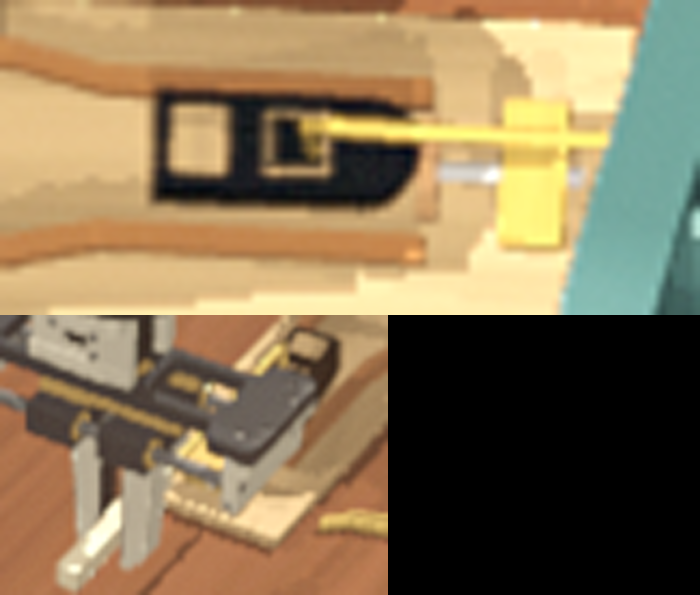

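The view shows the bow on the cork and the pin on the bow-side wall of the hatch. The pull has stuck at about 4.7 N and Fz has shifted, so the probe may be pitching in the grip. I'll compare moments loaded and unloaded.

```bash
cat > f.py <<'E'
from h import *
F=[];P=[];M=[]
for _ in range(6):
    arm.capture("top"); s=arm.read_state(); F.append(s["contact_force"]); P.append(s["tool_pos"]*1000); M.append(s["torque"])
F=np.array(F); print(s["time_s"],"F",F.mean(0).round(2),"sd",F.std(0).round(2),"pos",np.mean(P,0).round(2),"M",np.mean(M,0).round(3),np.std(M,0).round(3))
E
python3 f.py
```

```text
20.15 F [ 0.19  5.07 -0.23] sd [0.38 0.33 0.48] pos [ 595.78 -125.84   62.65] M [0.984 0.089 0.051] [0.015 0.027 0.022]
```

Call:
play_rows --pt "0 1 0 0 1" --pt "0 2 0 0 1" --pt "0 4 0 0 1" --pt "0 6 0 0 1" --pt "0 8 0 0 1"

```text
time_s: 20.78
tool_pos: [0.5958, -0.1179, 0.0627]
eef_rot: [3.141, 0.0, 1.546]
contact_force: [-0.1, -0.3, -1.3]
opening: 0.126
grasp_force: 30.0
```

```bash
python3 f.py; python3 pitch.py
```

```text
21.075 F [ 0.22  0.2  -0.77] sd [0.2  0.45 0.48] pos [ 595.79 -117.8    62.66] M [-0.047  0.066 -0.014] [0.019 0.009 0.021]
n 111 slope -0.0117 z@185 64.1 z@100 65.1 rms 2.2 expected top 63.4 Lmax [182.9 183.7 184.5 184.7 184.8] lat 0.7
21.325 [ 0.5958 -0.1179  0.0626] [-0.15  0.06 -0.24]
```

Call:
play_rows --pt "0 0 4 0 1" --pt "0 0 10 0 1" --pt "0 0 16 0 1" --pt "0 0 22 0 1" --pt "0 -0.5 24 0 1"

```text
time_s: 21.95
tool_pos: [0.596, -0.1184, 0.0873]
eef_rot: [3.141, 0.0, 1.546]
contact_force: [0.0, -0.5, -1.6]
opening: 0.126
grasp_force: 30.0
```

Call:
play_rows --pt "3 -25 0 0 1" --pt "6 -50 0 0 1" --pt "9 -75 0 0 1" --pt "10 -92 0 0 1" --pt "10 -92 -6 0 1"

```text
time_s: 22.58
tool_pos: [0.6059, -0.2116, 0.0806]
eef_rot: [3.141, 0.0, 1.544]
contact_force: [-0.5, 0.4, -1.2]
opening: 0.126
grasp_force: 30.0
```

Call:
play_rows --pt "0 0 -8 0 1" --pt "0 0 -16 0 1" --pt "0 0 -23 0 1" --pt "0 0 -28 0 1" --pt "0 0 -28 0 1"

```text
time_s: 23.2
tool_pos: [0.6057, -0.2101, 0.0522]
eef_rot: [-3.141, -0.0, 1.546]
contact_force: [-0.7, -0.5, -0.7]
opening: 0.131
grasp_force: 30.0
```

```bash
cat > pitch.py <<'E'
from h import *
c=arm.get_calibration("top"); D=[]
for _ in range(5):
    im,d=arm.capture("top"); D.append(d)
cv2.imwrite("pics/t_p.png",im[:,:,::-1]); d=np.median(D,0)
s=arm.read_state(); t=s["tool_pos"]; yaw=s["eef_rot"][2]; a=np.array([np.cos(yaw),np.sin(yaw),0])
u,v=proj(c,t+a*.14)[0].astype(int); ys,xs=np.mgrid[v-9:v+10,u-45:u+45]; ys=ys.ravel();xs=xs.ravel()
B=bydepth(c,np.c_[xs,ys],d[ys,xs])
L=(B-t)@a; lat=(B-t)@np.array([-a[1],a[0],0]); m=(B[:,2]>t[2]-.015)&(B[:,2]<t[2]+.02)&(np.abs(lat)<.008)&(L<.19)&(L>.08)
p=np.polyfit(L[m],B[m,2],1)
for _ in range(3):
    r=B[:,2]-np.polyval(p,L); k=m&(np.abs(r)<.004); p=np.polyfit(L[k],B[k,2],1)
print("n",k.sum(),"slope",p[0].round(4),"dz@185",((np.polyval(p,.185)-t[2])*1e3).round(1),"dz@100",((np.polyval(p,.1)-t[2])*1e3).round(1),"Lmax",(np.sort(L[k])[-3:]*1e3).round(1),"lat",(lat[k].mean()*1e3).round(1))
print(s["time_s"],t.round(4),s["contact_force"].round(2))
E
python3 pitch.py
```

```text
n 128 slope 0.0109 dz@185 2.4 dz@100 1.5 Lmax [181.7 183.5 183.6] lat 0.6
23.45 [ 0.6059 -0.2104  0.053 ] [-0.24  0.18 -0.16]
```

Call:
play_rows --pt "0 1.5 0 0 1" --pt "0 3 0 0 1" --pt "0 4.5 0 0 1" --pt "0 6 0 0 1" --pt "0 6 0 0 1"

```text
time_s: 24.08
tool_pos: [0.6058, -0.2042, 0.0526]
eef_rot: [-3.142, -0.0, 1.546]
contact_force: [0.7, -0.8, 0.1]
opening: 0.122
grasp_force: 30.0
```

Call:
play_rows --pt "0 1 0 0 1" --pt "0 2 0 0 1" --pt "0 2 0 0 1"

```text
time_s: 24.45
tool_pos: [0.6059, -0.203, 0.053]
eef_rot: [3.141, 0.001, 1.546]
contact_force: [0.6, -6.4, -0.1]
opening: 0.126
grasp_force: 30.0
```

Call:
play_rows --pt "0 1 0 0 1" --pt "0 2 0 0 1" --pt "0 2 0 0 1"

```text
time_s: 24.82
tool_pos: [0.6061, -0.2025, 0.0536]
eef_rot: [3.14, 0.004, 1.545]
contact_force: [-2.5, -17.1, 1.9]
opening: 0.128
grasp_force: 30.0
```

Call:
play_rows --pt "0 -2 0 0 1" --pt "0 -5 0 0 1" --pt "0 -9 0 0 1" --pt "0 -9 0 0 1"

```text
time_s: 25.32
tool_pos: [0.6058, -0.2095, 0.0525]
eef_rot: [-3.141, -0.0, 1.546]
contact_force: [0.2, -1.0, -1.4]
opening: 0.129
grasp_force: 30.0
```

```bash
python3 pitch.py
python3 - <<'E'
from h import *
a=cv2.imread("pics/t_p.png"); print(a.shape)
E
```

```text
n 128 slope 0.0035 dz@185 2.1 dz@100 1.8 Lmax [184.4 184.5 184.6] lat 0.5
25.575 [ 0.6058 -0.2092  0.0526] [-0.54 -0.4   0.33]
(480, 640, 3)
```

The grip held stiffly at 17 N, so the probe isn't slipping. The hull must have been tipping because the pin bore too high in the hatch. I'll go back and enter deeper, down to a light touch on the hatch floor.

Call:
play_rows --pt "0 0 10 0 1" --pt "0 0 22 0 1" --pt "-1 8 32 0 1" --pt "-4 35 34 0 1" --pt "-7 62 34 0 1"

```text
time_s: 26.2
tool_pos: [0.5988, -0.1464, 0.0877]
eef_rot: [3.141, 0.0, 1.545]
contact_force: [0.3, 0.2, -1.0]
opening: 0.128
grasp_force: 30.0
```

Call:
play_rows --pt "-2 20 0 0 1" --pt "-3 30 0 0 1" --pt "-3 30 0 0 1" --pt "-3 30 0 0 1"

```text
time_s: 26.7
tool_pos: [0.5959, -0.1178, 0.0867]
eef_rot: [3.142, 0.0, 1.546]
contact_force: [-1.0, -0.0, -0.5]
opening: 0.126
grasp_force: 30.0
```

```bash
python3 pitch.py
python3 - <<'E'
from h import *
a=cv2.imread("pics/t_p.png")[150:205,235:335]; cv2.imwrite("pics/c6.png",cv2.resize(a,(800,440),interpolation=cv2.INTER_CUBIC))
E
```

```text
n 111 slope 0.0078 dz@185 2.8 dz@100 2.2 Lmax [183.9 184.  184.1] lat 0.6
26.95 [ 0.5958 -0.1177  0.0865] [-0.34 -0.02 -1.06]
```

View pics/c6.png

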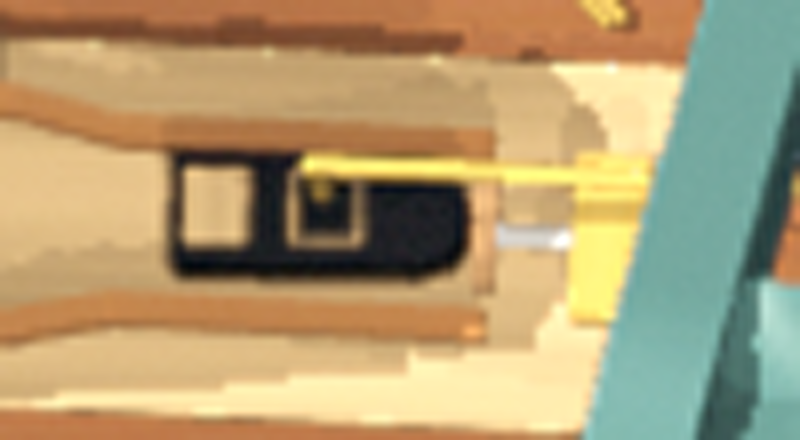

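This top view shows the hull against the cork with the pin tip over the hatch: tip at about (275.2,173.7), hatch centre at about (276,175.9). I'll check the offset allowing for parallax.

Run:
```python
from h import *
c=arm.get_calibration("top"); mm=lambda P:np.round(np.asarray(P)*1000,1).tolist()
print("tip",mm(plane(c,[[275.2,174.0]],.051)),"hatch",mm(plane(c,[[235.5+328/8-.5,150.5+207/8-.5]],.034)),"bow",mm(plane(c,[[235+468/8,176.5]],.034)),"face",mm(plane(c,[[235+471/8,178]],.024)))
```

```text
tip [[600.1, 65.4, 51.0]] hatch [[599.8, 65.3, 34.0]] bow [[599.2, 28.6, 34.0]] face [[598.1, 28.4, 24.0]]
```

Call:
play_rows --pt "0 0 -8 0 1" --pt "0 0 -16 0 1" --pt "0 0 -22 0 1" --pt "0 0 -25 0 1" --pt "0 0 -26 0 1"

```text
time_s: 27.58
tool_pos: [0.5957, -0.1173, 0.0604]
eef_rot: [-3.141, -0.0, 1.546]
contact_force: [0.7, 0.0, 0.4]
opening: 0.125
grasp_force: 30.0
```

Call:
play_rows --pt "0 0 -0.5 0 1" --pt "0 0 -1 0 1" --pt "0 0 -1 0 1"

```text
time_s: 27.95
tool_pos: [0.5958, -0.1173, 0.0598]
eef_rot: [3.141, 0.0, 1.546]
contact_force: [-0.7, 0.2, -0.7]
opening: 0.125
grasp_force: 30.0
```

Call:
play_rows --pt "0 0 -0.5 0 1" --pt "0 0 -1 0 1" --pt "0 0 -1 0 1"

```text
time_s: 28.32
tool_pos: [0.5958, -0.1173, 0.0586]
eef_rot: [-3.141, -0.0, 1.546]
contact_force: [-0.2, 0.1, -0.7]
opening: 0.125
grasp_force: 30.0
```

```bash
python3 f.py
```

```text
28.625 F [-0.26  0.08 -0.69] sd [0.47 0.66 0.5 ] pos [ 595.8  -117.34   58.66] M [-0.071  0.066 -0.006] [0.027 0.032 0.031]
```

Call:
play_rows --pt "0 -1 -0.5 0 1" --pt "0 -2 -0.5 0 1" --pt "0 -3 -0.5 0 1" --pt "0 -3.8 -0.5 0 1" --pt "0 -3.8 -0.5 0 1"

```text
time_s: 29.25
tool_pos: [0.5958, -0.1212, 0.0581]
eef_rot: [-3.142, -0.0, 1.546]
contact_force: [0.2, 1.2, -0.5]
opening: 0.126
grasp_force: 30.0
```

Call:
play_rows --pt "0 -0.5 0 0 1" --pt "0 -1 0 0 1" --pt "0 -1.5 0 0 1" --pt "0 -1.5 0 0 1"

```text
time_s: 29.75
tool_pos: [0.5958, -0.1226, 0.0581]
eef_rot: [-3.142, -0.0, 1.546]
contact_force: [0.2, 2.0, -0.1]
opening: 0.126
grasp_force: 30.0
```

```bash
python3 f.py
```

```text
30.05 F [ 0.05  1.33 -0.91] sd [0.33 0.19 0.46] pos [ 595.78 -122.58   58.11] M [ 0.113  0.057 -0.011] [0.024 0.032 0.03 ]
```

Call:
play_rows --pt "0 -0.5 0 0 1" --pt "0 -1 0 0 1" --pt "0 -1 0 0 1"

```text
time_s: 30.42
tool_pos: [0.5958, -0.1236, 0.0581]
eef_rot: [-3.142, -0.0, 1.546]
contact_force: [-0.4, 2.6, -0.4]
opening: 0.124
grasp_force: 30.0
```

```bash
python3 f.py
```

```text
30.725 F [ 0.01  2.74 -0.7 ] sd [0.37 0.57 0.77] pos [ 595.78 -123.58   58.14] M [0.508 0.06  0.023] [0.013 0.029 0.017]
```

Call:
play_rows --pt "0 -0.5 0 0 1" --pt "0 -1 0 0 1" --pt "0 -1 0 0 1"

```text
time_s: 31.1
tool_pos: [0.5958, -0.1246, 0.0581]
eef_rot: [-3.142, -0.0, 1.546]
contact_force: [0.1, 5.1, -0.9]
opening: 0.128
grasp_force: 30.0
```

```bash
python3 f.py
```

```text
31.4 F [-0.1   4.68 -0.46] sd [0.58 0.43 0.24] pos [ 595.79 -124.58   58.13] M [0.906 0.061 0.03 ] [0.019 0.025 0.03 ]
```

Call:
play_rows --pt "0 -0.5 0 0 1" --pt "0 -1 0 0 1" --pt "0 -1 0 0 1"

```text
time_s: 31.78
tool_pos: [0.5958, -0.1255, 0.0582]
eef_rot: [-3.142, -0.0, 1.546]
contact_force: [0.1, 5.5, -1.2]
opening: 0.129
grasp_force: 30.0
```

```bash
python3 f.py
```

```text
32.075 F [ 0.16  5.9  -0.39] sd [0.54 0.39 0.5 ] pos [ 595.79 -125.48   58.16] M [1.172 0.064 0.051] [0.016 0.039 0.02 ]
```

Call:
play_rows --pt "0 -0.5 0 0 1" --pt "0 -1 0 0 1" --pt "0 -1 0 0 1"

```text
time_s: 32.45
tool_pos: [0.5958, -0.1266, 0.0582]
eef_rot: [3.142, -0.0, 1.546]
contact_force: [-1.4, 5.6, 0.4]
opening: 0.128
grasp_force: 30.0
```

```bash
python3 f.py
```

```text
32.75 F [-0.34  5.67  0.32] sd [0.19 0.32 0.28] pos [ 595.81 -126.55   58.19] M [1.088 0.095 0.037] [0.006 0.025 0.053]
```

```bash
cat >> pitch.py <<'E'
def reg(u0,u1,v0,v1):
    ys,xs=np.mgrid[v0:v1,u0:u1]; b=bydepth(c,np.c_[xs.ravel(),ys.ravel()],d[ys,xs].ravel())[:,2]*1e3; return np.median(b).round(1),len(b)
print("cabin",reg(259,265,173,180),"stern deck",reg(266,270,173,181),"bow deck",reg(282,288,176,182))
E
python3 pitch.py
```

```text
n 110 slope 0.0446 dz@185 8.7 dz@100 4.9 Lmax [182.7 184.7 184.9] lat 1.0
33.0 [ 0.5958 -0.1265  0.0582] [-0.07  4.76 -0.07]
cabin (np.float64(47.9), 42) stern deck (np.float64(44.8), 32) bow deck (np.float64(38.5), 36)
```

The numbers show the hook end has risen about 6 mm and the hull is tipping. The probe pitches nose-up in the grip, so the pin bears high on the wall. I'll pre-tilt it nose-down by pressing the pin against the brass block and dragging upward, then pull again.

Call:
play_rows --pt "0 2 0 0 1" --pt "0 5 0 0 1" --pt "0 8 0 0 1" --pt "0 8 8 0 1" --pt "0 8 18 0 1"

```text
time_s: 33.62
tool_pos: [0.5958, -0.1187, 0.0769]
eef_rot: [3.142, 0.0, 1.546]
contact_force: [0.6, -0.2, 0.2]
opening: 0.126
grasp_force: 30.0
```

Call:
play_rows --pt "0 0 9 0 1" --pt "3 -26 9 0 1" --pt "6 -52 9 0 1" --pt "9 -78 9 0 1" --pt "10 -91 5 0 1"

```text
time_s: 34.25
tool_pos: [0.606, -0.2112, 0.0815]
eef_rot: [3.141, 0.0, 1.545]
contact_force: [0.3, 1.3, -1.4]
opening: 0.125
grasp_force: 30.0
```

Call:
play_rows --pt "0 0 -9 0 1" --pt "0 0 -18 0 1" --pt "0 0 -27 0 1" --pt "0 1.5 -37 0 1" --pt "0 3.5 -37 0 1"

```text
time_s: 34.88
tool_pos: [0.6054, -0.2056, 0.043]
eef_rot: [-3.14, -0.001, 1.546]
contact_force: [0.4, -0.1, -0.5]
opening: 0.126
grasp_force: 30.0
```

Call:
play_rows --pt "0 1 0 0 1" --pt "0 2 0 0 1" --pt "0 3 0 0 1" --pt "0 4 0 0 1"

```text
time_s: 35.38
tool_pos: [0.606, -0.2035, 0.0449]
eef_rot: [3.14, 0.003, 1.546]
contact_force: [0.2, -14.9, 0.9]
opening: 0.128
grasp_force: 30.0
```

Now drag upward while pressed.

Call:
play_rows --pt "0 0 2 0 1" --pt "0 0 4 0 1" --pt "0 0 6 0 1" --pt "0 0 7 0 1"

```text
time_s: 35.88
tool_pos: [0.6058, -0.2026, 0.0515]
eef_rot: [3.141, 0.001, 1.546]
contact_force: [-0.2, -4.6, -1.4]
opening: 0.123
grasp_force: 30.0
```

Call:
play_rows --pt "0 -2 0 0 1" --pt "0 -6 0 0 1" --pt "0 -6 0 0 1"

```text
time_s: 36.25
tool_pos: [0.6057, -0.2082, 0.051]
eef_rot: [-3.141, -0.0, 1.546]
contact_force: [0.7, 0.9, -0.7]
opening: 0.125
grasp_force: 30.0
```

```bash
python3 pitch.py
```

```text
n 127 slope 0.0046 dz@185 1.3 dz@100 0.9 Lmax [183.2 183.3 183.5] lat 0.4
36.5 [ 0.6058 -0.208   0.0511] [-1.03 -0.06 -1.17]
cabin (np.float64(35.2), 42) stern deck (np.float64(34.6), 32) bow deck (np.float64(34.5), 36)
```

The probe is level again, and the hull sits flat. One more pass for about 9 mm of nose-down.

Call:
play_rows --pt "0 2 -3 0 1" --pt "0 4 -3 0 1" --pt "0 6 -3 0 1" --pt "0 7 -3 0 1" --pt "0 8 -3 0 1"

```text
time_s: 37.12
tool_pos: [0.6061, -0.2024, 0.0491]
eef_rot: [3.14, 0.005, 1.545]
contact_force: [-0.5, -22.2, 2.5]
opening: 0.123
grasp_force: 30.0
```

Call:
play_rows --pt "0 0.5 2 0 1" --pt "0 1 4 0 1" --pt "0 1 6 0 1" --pt "0 1 8 0 1" --pt "0 1 9.5 0 1"

```text
time_s: 37.75
tool_pos: [0.6059, -0.2003, 0.0582]
eef_rot: [3.141, 0.002, 1.545]
contact_force: [-0.1, -9.0, -0.4]
opening: 0.125
grasp_force: 30.0
```

Call:
play_rows --pt "0 -3 0 0 1" --pt "0 -8 0 0 1" --pt "0 -8 0 0 1"

```text
time_s: 38.12
tool_pos: [0.6057, -0.2073, 0.0575]
eef_rot: [-3.141, -0.0, 1.546]
contact_force: [0.7, -0.4, -0.7]
opening: 0.125
grasp_force: 30.0
```

```bash
python3 pitch.py
```

```text
n 120 slope -0.0359 dz@185 -6.3 dz@100 -3.2 Lmax [182.3 182.4 184.4] lat 0.6
38.375 [ 0.6058 -0.207   0.0576] [-0.5   0.32 -1.22]
cabin (np.float64(35.2), 42) stern deck (np.float64(34.2), 32) bow deck (np.float64(34.2), 36)
```

Call:
play_rows --pt "0 0 12 0 1" --pt "0 0 28 0 1" --pt "-3 25 30 0 1" --pt "-6 53 30 0 1" --pt "-9 80 30 0 1"

```text
time_s: 39.0
tool_pos: [0.5964, -0.1253, 0.0881]
eef_rot: [3.141, -0.0, 1.546]
contact_force: [-0.8, 1.0, 0.0]
opening: 0.121
grasp_force: 30.0
```

Call:
play_rows --pt "-1 11 0 0 1" --pt "-1 11 -3 0 1" --pt "-1 11 -9 0 1" --pt "-1 11 -15 0 1" --pt "-1 11 -18 0 1"

```text
time_s: 39.62
tool_pos: [0.5955, -0.1166, 0.0688]
eef_rot: [-3.141, -0.0, 1.545]
contact_force: [0.5, 1.0, -0.7]
opening: 0.128
grasp_force: 30.0
```

```bash
python3 pitch.py; python3 f.py
```

```text
n 105 slope -0.0448 dz@185 -7.3 dz@100 -3.5 Lmax [183.  183.  183.2] lat 0.9
39.875 [ 0.5959 -0.1162  0.0698] [-0.67  0.08 -0.35]
cabin (np.float64(34.6), 42) stern deck (np.float64(34.2), 32) bow deck (np.float64(34.5), 36)
40.175 F [-0.07 -0.03 -0.61] sd [0.56 0.3  0.24] pos [ 595.88 -116.16   69.84] M [-0.047  0.079 -0.007] [0.011 0.027 0.012]
```

Call:
play_rows --pt "0 -1 -0.8 0 1" --pt "0 -2 -1.5 0 1" --pt "0 -3 -1.5 0 1" --pt "0 -4 -1.5 0 1" --pt "0 -4.5 -1.5 0 1"

```text
time_s: 40.8
tool_pos: [0.5958, -0.1205, 0.0681]
eef_rot: [-3.141, -0.0, 1.546]
contact_force: [-0.2, 2.3, -1.2]
opening: 0.131
grasp_force: 30.0
```

Call:
play_rows --pt "0 -0.5 0 0 1" --pt "0 -1 0 0 1" --pt "0 -1.5 0 0 1" --pt "0 -1.5 0 0 1"

```text
time_s: 41.3
tool_pos: [0.5958, -0.122, 0.0681]
eef_rot: [-3.142, -0.0, 1.546]
contact_force: [-0.4, 4.4, -1.1]
opening: 0.125
grasp_force: 30.0
```

```bash
sed -i 's/range(6)/range(4)/' f.py && python3 f.py
```

```text
41.5 F [-0.11  4.78 -1.03] sd [0.32 0.48 0.35] pos [ 595.79 -122.05   68.15] M [0.808 0.077 0.016] [0.027 0.023 0.013]
```

Call:
play_rows --pt "0 -0.4 0 0 1" --pt "0 -0.8 0 0 1" --pt "0 -0.8 0 0 1"

```text
time_s: 41.88
tool_pos: [0.5958, -0.1229, 0.0682]
eef_rot: [-3.142, -0.0, 1.546]
contact_force: [0.2, 5.5, -1.2]
opening: 0.131
grasp_force: 30.0
```

```bash
python3 f.py
```

```text
42.075 F [ 0.07  5.29 -0.41] sd [0.47 0.4  0.1 ] pos [ 595.81 -122.83   68.17] M [1.082 0.077 0.034] [0.034 0.017 0.018]
```

Call:
play_rows --pt "0 -0.4 0 0 1" --pt "0 -0.8 0 0 1" --pt "0 -0.8 0 0 1"

```text
time_s: 42.45
tool_pos: [0.5958, -0.1237, 0.0682]
eef_rot: [3.142, -0.0, 1.546]
contact_force: [-0.3, 5.3, -0.4]
opening: 0.127
grasp_force: 30.0
```

```bash
python3 f.py
```

```text
42.65 F [-0.33  4.83 -0.6 ] sd [0.65 0.5  0.64] pos [ 595.81 -123.72   68.17] M [0.963 0.033 0.007] [0.01  0.047 0.028]
```

```bash
python3 pitch.py
```

```text
n 109 slope -0.0139 dz@185 -1.6 dz@100 -0.4 Lmax [182.  184.1 184.1] lat 0.8
42.9 [ 0.5958 -0.1237  0.0682] [ 0.27  5.   -0.32]
cabin (np.float64(46.0), 42) stern deck (np.float64(43.3), 32) bow deck (np.float64(37.8), 36)
```

The force has stuck at about 5 N again, and the deck heights show the hull tipping about the cork. The hatch wall bears too high and the grip yields in pitch. The hull is already drawn to the cork, so I'll unhook from the hatch and set the hook behind the stern. There it can bear low and the lever to the grip is much shorter.

Call:
play_rows --pt "0 2 0 0 1" --pt "0 5 0 0 1" --pt "0 5 6 0 1" --pt "0 5 14 0 1" --pt "0 5 20 0 1"

```text
time_s: 43.52
tool_pos: [0.596, -0.1189, 0.0891]
eef_rot: [3.141, 0.0, 1.546]
contact_force: [-0.7, -0.5, -1.2]
opening: 0.125
grasp_force: 30.0
```

Call:
play_rows --pt "0 12 0 0 1" --pt "1 30 0 0 1" --pt "1 45 0 0 1" --pt "1 52 0 0 1" --pt "1 52 0 0 1"

```text
time_s: 44.15
tool_pos: [0.5968, -0.0661, 0.0881]
eef_rot: [-3.142, 0.0, 1.547]
contact_force: [0.2, 0.0, -0.5]
opening: 0.124
grasp_force: 30.0
```

```bash
python3 pitch.py
python3 - <<'E'
from h import *
c=arm.get_calibration("top"); im=cv2.imread("pics/t_p.png"); 
cv2.imwrite("pics/c7.png",cv2.resize(im[150:205,225:335],(800,400),interpolation=cv2.INTER_CUBIC))
g=im.max(2); print(g[177,240:300])
s=[(u,) for u in range(240,300)]
E
```

```text
n 95 slope -0.0289 dz@185 -4.4 dz@100 -2.0 Lmax [182.9 184.3 184.5] lat 0.8
44.4 [ 0.5968 -0.0671  0.0882] [-0.21 -0.19 -0.9 ]
cabin (np.float64(34.8), 42) stern deck (np.float64(34.4), 32) bow deck (np.float64(443.5), 36)
[228 228 230 229 228 229 228 229 229 230 229 230 231 232 232 188  94  89
 212 227 225 220 218 224 224 178  89  31  35  34  73 176 101  33  30  31
  28  30  47 123  91  41  30  81 178 176 171 172 171 171 172 172 170 172
 171 171 173 151  88  66]
```

View pics/c7.png

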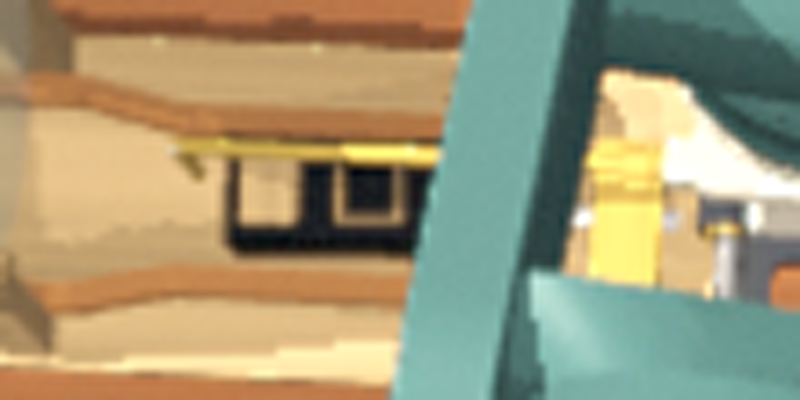

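The last view shows the hull flat with the pin tip behind the stern, at about (252,173.7) against the stern edge at u≈255.3. Lowering to about 4 mm above the slip.

Call:
play_rows --pt "0 1.5 -8 0 1" --pt "0 1.5 -17 0 1" --pt "0 1.5 -26 0 1" --pt "0 1.5 -32 0 1" --pt "0 1.5 -33 0 1"

```text
time_s: 45.02
tool_pos: [0.5966, -0.0652, 0.0545]
eef_rot: [-3.141, -0.0, 1.546]
contact_force: [1.3, 0.1, -0.3]
opening: 0.127
grasp_force: 30.0
```

Call:
play_rows --pt "0 -0.8 0 0 1" --pt "0 -1.6 0 0 1" --pt "0 -2.4 0 0 1" --pt "0 -3.2 0 0 1" --pt "0 -4 0 0 1"

```text
time_s: 45.65
tool_pos: [0.5968, -0.0693, 0.0552]
eef_rot: [3.142, 0.0, 1.546]
contact_force: [0.1, 0.3, -0.5]
opening: 0.125
grasp_force: 30.0
```

Call:
play_rows --pt "0 -0.7 0 0 1" --pt "0 -1.4 0 0 1" --pt "0 -2 0 0 1" --pt "0 -2 0 0 1"

```text
time_s: 46.15
tool_pos: [0.5968, -0.0711, 0.0551]
eef_rot: [-3.142, -0.0, 1.546]
contact_force: [0.4, 2.0, -1.7]
opening: 0.125
grasp_force: 30.0
```

```bash
python3 f.py
```

```text
46.35 F [-0.13  2.13 -1.31] sd [0.43 0.77 0.79] pos [596.77 -71.13  55.11] M [ 0.366  0.057 -0.   ] [0.023 0.004 0.034]
```

Call:
play_rows --pt "0 -0.5 0 0 1" --pt "0 -1 0 0 1" --pt "0 -1 0 0 1"

```text
time_s: 46.72
tool_pos: [0.5968, -0.0721, 0.0551]
eef_rot: [-3.142, -0.0, 1.546]
contact_force: [0.3, 5.2, -1.5]
opening: 0.122
grasp_force: 30.0
```

```bash
python3 f.py
```

```text
46.925 F [ 0.49  5.33 -1.28] sd [0.38 0.22 0.18] pos [596.78 -72.12  55.13] M [ 0.864  0.04  -0.   ] [0.023 0.013 0.015]
```

Call:
play_rows --pt "0 -0.4 0 0 1" --pt "0 -0.8 0 0 1" --pt "0 -0.8 0 0 1"

```text
time_s: 47.3
tool_pos: [0.5968, -0.0728, 0.0551]
eef_rot: [-3.141, -0.001, 1.546]
contact_force: [0.0, 6.7, -1.4]
opening: 0.128
grasp_force: 30.0
```

```bash
python3 f.py
```

```text
47.5 F [-0.14  6.95 -1.38] sd [0.31 0.19 0.33] pos [596.78 -72.74  55.12] M [ 1.21   0.036 -0.004] [0.042 0.01  0.028]
```

About 7 N and still stiff. A bit more pull, then hold.

Call:
play_rows --pt "0 -0.4 0 0 1" --pt "0 -0.4 0 0 1" --pt "0 -0.4 0 0 1" --pt "0 -0.4 0 0 1"

```text
time_s: 48.0
tool_pos: [0.5968, -0.073, 0.0551]
eef_rot: [-3.141, -0.001, 1.546]
contact_force: [0.6, 6.6, -1.2]
opening: 0.131
grasp_force: 30.0
```

```bash
python3 f.py
```

```text
48.2 F [ 0.28  7.38 -0.9 ] sd [0.49 0.43 0.49] pos [596.77 -73.03  55.1 ] M [1.379 0.057 0.016] [0.044 0.031 0.023]
```

Call:
play_rows --pt "0 -0.1 0 0 1" --pt "0 -0.1 0 0 1" --pt "0 -0.2 0 0 1" --pt "0 -0.2 0 0 1" --pt "0 -0.2 0 0 1"

```text
time_s: 48.82
tool_pos: [0.5968, -0.0732, 0.0551]
eef_rot: [-3.141, -0.001, 1.546]
contact_force: [-0.4, 6.9, -1.6]
opening: 0.126
grasp_force: 30.0
```

```bash
python3 f.py
```

```text
Traceback (most recent call last):
  File "f.py", line 4, in <module>
    arm.capture("top"); s=arm.read_state(); F.append(s["contact_force"]); P.append(s["tool_pos"]*1000); M.append(s["torque"])
    ~~~~~~~~~~~^^^^^^^
ValueError: 200 camera calls are used up
```

Call:
play_rows --pt "0 -0.2 0 0 1" --pt "0 -0.2 0 0 1" --pt "0 -0.2 0 0 1" --pt "0 -0.2 0 0 1"

```text
time_s: 49.38
tool_pos: [0.5968, -0.0733, 0.055]
eef_rot: [-3.141, -0.001, 1.546]
contact_force: [0.4, 7.9, -0.9]
opening: 0.128
grasp_force: 30.0
```

Call:
play_rows --pt "0 1 0 0 1" --pt "0 3 0 0 1" --pt "0 6 0 0 1" --pt "0 7 6 0 1" --pt "0 7 20 0 1"

```text
time_s: 50.0
tool_pos: [0.5966, -0.0669, 0.0755]
eef_rot: [-3.141, 0.0, 1.546]
contact_force: [0.0, -0.6, -0.2]
opening: 0.128
grasp_force: 30.0
```

Call:
play_rows --pt "0 0 14 0 1" --pt "0 -4 34 0 1" --pt "-10 -24 44 -0.02 1" --pt "-35 -54 44 -0.04 1" --pt "-65 -86 44 -0.06 1"

```text
time_s: 50.62
tool_pos: [0.5305, -0.1545, 0.1196]
eef_rot: [3.141, 0.0, 1.485]
contact_force: [0.2, -0.2, -1.4]
opening: 0.125
grasp_force: 30.0
```

Call:
play_rows --pt "-30 -36 0 -0.025 1" --pt "-62 -75 0 -0.05 1" --pt "-92 -112 0 -0.075 1" --pt "-116 -142 0 -0.094 1" --pt "-126 -153 0 -0.094 1"

```text
time_s: 51.25
tool_pos: [0.404, -0.3076, 0.1196]
eef_rot: [3.141, 0.0, 1.389]
contact_force: [0.0, -0.0, -0.9]
opening: 0.127
grasp_force: 30.0
```

Call:
play_rows --pt "0 0 0 0 1" --pt "0 0 0 0 1"

```text
time_s: 51.5
tool_pos: [0.4062, -0.3053, 0.1192]
eef_rot: [3.141, -0.0, 1.392]
contact_force: [0.4, 0.6, 0.2]
opening: 0.129
grasp_force: 30.0
```

Call:
play_rows --pt "-0.5 -0.8 -20 0 1" --pt "-0.5 -0.8 -42 0 1" --pt "-0.5 -0.8 -56 0 1" --pt "-0.5 -0.8 -62 0 1" --pt "-0.5 -0.8 -63 0 1"

```text
time_s: 52.12
tool_pos: [0.4054, -0.3065, 0.0559]
eef_rot: [-3.141, -0.0, 1.392]
contact_force: [0.4, -0.7, -0.6]
opening: 0.124
grasp_force: 30.0
```

Call:
play_rows --pt "0 0 -1 0 1" --pt "0 0 -1.5 0 1" --pt "0 0 -1.5 0 1"

```text
time_s: 52.5
tool_pos: [0.4054, -0.3068, 0.0549]
eef_rot: [3.141, 0.0, 1.392]
contact_force: [-0.2, 0.6, -0.1]
opening: 0.123
grasp_force: 30.0
```

Touching the supports lightly; open and withdraw.

Call:
play_rows --pt "0 0 -0.5 0 0.8" --pt "0 0 -0.5 0 0.6" --pt "0 0 -0.5 0 0.3" --pt "0 0 -0.5 0 0" --pt "0 0 -0.5 0 0"

```text
time_s: 53.12
tool_pos: [0.4053, -0.3066, 0.0541]
eef_rot: [3.142, 0.0, 1.392]
contact_force: [-0.2, 0.4, -0.3]
opening: 0.579
grasp_force: 0.0
```

Call:
play_rows --pt "0 0 0 0 0" --pt "0 0 0 0 0" --pt "0 0 0 0 0"

```text
time_s: 53.5
tool_pos: [0.4053, -0.3066, 0.0541]
eef_rot: [-3.142, -0.0, 1.392]
contact_force: [0.5, -0.5, 0.3]
opening: 0.903
grasp_force: 0.0
```

Call:
play_rows --pt "0 0 15 0 0" --pt "0 0 45 0 0" --pt "0 0 90 0 0" --pt "0 0 120 0 0" --pt "0 0 120 0 0"

```text
time_s: 54.12
tool_pos: [0.406, -0.3072, 0.1777]
eef_rot: [3.137, 0.002, 1.392]
contact_force: [-0.6, -0.6, -0.7]
opening: 1.001
grasp_force: 0.0
```

Call:
play_rows --pt "0 0 0 0 0" --pt "0 0 0 0 0" --pt "0 0 0 0 0" --pt "0 0 0 0 0"

```text
time_s: 54.62
tool_pos: [0.4052, -0.3066, 0.1738]
eef_rot: [-3.141, -0.0, 1.392]
contact_force: [0.3, 0.6, 0.2]
opening: 0.998
grasp_force: 0.0
```

```bash
python3 -c "
from plant import arm
print(arm.hand_in())"
```

```text
the job is handed in; nothing more can be done
None
```

Handed in at 54.6 s, verdict not shown: the hull was drawn to the cork by its hatch, but the hatch pull stalled at about 5–6 N as the hull tipped, so I bedded it at 7–8 N for over a second with the hook behind the stern instead, then laid the probe back in its rest (final poses not checked by camera, all 200 calls used).

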